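# Stack the rinsed tumblers from the peg drainer

## Robot

A 6-joint arm with a two-finger parallel gripper is mounted at the origin on the work surface. World frame = base frame: x ahead of the robot, y to its left, z up, the work surface at z = 0. Lengths are in m, angles in rad, forces in N, time in s.
With the tool pointing down it reaches from about 0.375 to 0.9 m from the base axis. Payload 3.1 kg.
Tool frame: the origin (TCP) lies at the very end of the fingers, on their centre line; the grasp point (between the pads) lies 19 mm behind it; z points along the fingers, y is the direction in which the jaws open and shut (so a half turn about z gives the same grasp; the last joint's range is limited). The gripper opens to 87 mm and grips with 3 to 60 N. Pads are 19 mm wide; open, the fingers measure 117 mm over their backs; the gripper's body (75 mm by 190 mm) begins 51 mm behind the grasp point.
Start: joints at [-1.512, 0.527, 1.433, -0, 1.181, -0.178], TCP at [0.147, -0.608, 0.223] pointing down, gripper open.
Joint ranges: [-3.08, 3.08], [-0.75, 2.2], [0.22, 2.44], [-1.43, 4.57], [0, 2.65], [-2.85, 2.85]. Speed limits (rad/s): [2.79, 2.79, 3.14, 3.14, 3.14, 3.14].

## Interface

Orientations are given as a unit quaternion [x, y, z, w].
In Python, from rig import robot gives the robot as it stands. The module is installed in compiled form; this text tells all that it offers.
- The arm moves only by the tool carry_out, never from a script. Its argument "series" is a list of rows, each a list of 7 numbers: the shift along the tool's x, y, z in mm, then the turn, a rotation vector about the tool's x, y, z in degrees, then the gripper command: -1 is shut, 1 is fully open, values between are in proportion. In form: [[tx, ty, tz, rx, ry, rz, claw], ...]. A call has 1 to 8 rows; each row is the pose to reach, as a shift and turn from the pose measured when the call began, along the tool's axes at that moment; what a row does not reach only later rows make up. A row lasts 1/8 s, in which the tool goes at most 62.5 mm and 10.7 degrees, less where a joint would pass 70% of its speed; a pose out of reach is approached as far as the arm can. A call with a gripper value outside its range is refused whole. The fingers move at their own pace and stop on an object; "force" is the grip in N (left out, the last holds). Time passes only in rows, so rows that repeat a pose let the fingers close. It gives the time, the measured TCP pose, the force and the opening at its end, in the units of the state.
- robot.get_obs(): the state, without advancing time (a new reading comes with each control period).
- robot.camera(name): name is "side" or "top"; returns a dict with "pixels" (384x512x3 uint8, red, green, blue), "fx", "fy", "cx", "cy" (pixels), "position" and "attitude" of the camera in the world. Camera axes: x right, y down, z forward; pixel columns grow to the right and rows downward; lengths in m; the calibration is good to about 2 mm. A picture is of the moment at which its call begins. There is no depth.
- robot.hand_in(): hands the job in, once; it reports no verdict.
The state is a dict: "time": time; "q": joint angles; "joint_velocities": joint speeds; "joint_torque": joint torques, N m; "position": TCP position; "tool_rot": TCP orientation; "ft_force": force on the tool from outside, world axes, zero at the start; "moment": the same for the moment, N m; "grip_width": finger opening in m.
Only numpy, scipy, OpenCV 4.12 (cv2) and the standard library are available. Lean on these libraries where they do the work, as an engineer would, in place of code of your own. Each camera call takes 0.05 s, during which the arm holds its last target.

## Task

The three rinsed tumblers on the drainer are dry: take them off their pegs and stack them mouth down, one over the other, upright in the middle of the bare log slice. Let each one down gently, without dropping it or pushing it home: stop as it settles, so that it sits loosely over the one below and does not jam. Leave everything else on the table where it is.

Things in the scene. Friction and masses are not known exactly. Their poses are not given: they have to be found in the camera images.
- tumbler_a_center (a point): white tapered tumbler, 100 mm tall, 70 mm across the open rim, 46 mm across the closed base (straight taper), wall 3 mm, base 5 mm, 55 to 110 g. Point: on its axis, half-way up; z runs from rim to base (up when mouth down). Starts mouth down on a peg. Set mouth down over a like one it settles by its weight with its centre 26 to 27 mm above the other's; there the walls meet, and wedge if pushed or dropped.
- tumbler_b_center (a point): dark red tapered tumbler, 100 mm tall, 70 mm across the open rim, 46 mm across the closed base (straight taper), wall 3 mm, base 5 mm, 55 to 110 g. Point: on its axis, half-way up; z runs from rim to base (up when mouth down). Starts mouth down on a peg. It leans 35 degrees from vertical, base up and towards the drainer's -x side; it comes off freely along its own axis, after 100 mm.
- tumbler_c_center (a point): teal tapered tumbler, 100 mm tall, 70 mm across the open rim, 46 mm across the closed base (straight taper), wall 3 mm, base 5 mm, 55 to 110 g. Point: on its axis, half-way up; z runs from rim to base (up when mouth down). Starts mouth down on a peg. All three are alike but for colour; any peg may hold any of them.
- drainer: fixed peg drainer: white tray 155 (x) x 335 (y) x 16 mm with wooden slats (top 21 mm), cross bar along y 45 mm behind its middle (+x), 55 mm high, between end posts 78 mm high, and three pegs, 12 mm thick, 112 mm long, 115 mm apart along y, slanting up from the bar towards -x, 42 degrees from vertical, tips 144 mm high. Origin: centre of underside; z up.
- slice_top (a point): bare log slice: loose disc with dark bark edge and pale top, diameter 124 mm, 18 mm thick, about 180 g, lying flat on the table. This point: centre of its top face; z up.
- house: bystander: teal model house about 105 mm tall glued on its own smaller log slice (116 mm across). Origin: centre of the underside.
- lighthouse: bystander: model lighthouse, red and white bands, foot 52 mm across, 150 mm tall. Origin: centre of the underside.
- pine_cone: bystander: pine cone standing on end, about 80 mm across, 85 mm tall. Origin: centre of the underside.
- block_teal: bystander: wood offcut 85 x 55 x 20 mm with pale turquoise painted top. Origin: centre of the underside.
- block_pine: bystander: bare wood offcut 110 x 60 x 28 mm. Origin: centre of the underside.
- brush: bystander: paint brush 190 mm long with thin blue handle, lying flat along its x axis. Origin: under its middle.
- paint_pot_red: bystander: closed paint pot with red lid, 47 mm across, 54 mm tall. Origin: centre of the underside.
- paint_pot_teal: bystander: closed paint pot with teal lid, 47 mm across, 54 mm tall. Origin: centre of the underside.
There are look-alikes about, which are no part of the job. Of the things that look like the part that bears slice_top, the smallest one is meant.

How it is judged:
On the way, in this order (a step that is already met when the one before it is completed fails the run):
1. one tumbler stands mouth down on the log slice, let go (((angle between tumbler_a_center's own z axis and vertical below 0.08 rad and horizontal distance between tumbler_a_center and slice_top below 0.024 m and z of tumbler_a_center in the frame of slice_top between 0.046 and 0.054 m and contact force between tumbler_a and the fingers below 0.3 N) or (angle between tumbler_b_center's own z axis and vertical below 0.08 rad and horizontal distance between tumbler_b_center and slice_top below 0.024 m and z of tumbler_b_center in the frame of slice_top between 0.046 and 0.054 m and contact force between tumbler_b and the fingers below 0.3 N) or (angle between tumbler_c_center's own z axis and vertical below 0.08 rad and horizontal distance between tumbler_c_center and slice_top below 0.024 m and z of tumbler_c_center in the frame of slice_top between 0.046 and 0.054 m and contact force between tumbler_c and the fingers below 0.3 N))), for 0.2 s.
2. a second one sits loosely over it, let go (((angle between each of tumbler_a_center, tumbler_b_center's own z axis and vertical below 0.08 rad and horizontal distance between each of tumbler_a_center, tumbler_b_center and slice_top below 0.024 m and z of tumbler_a_center in the frame of slice_top between 0.046 and 0.081 m and z of tumbler_b_center in the frame of slice_top between 0.046 and 0.081 m and horizontal distance between tumbler_a_center and tumbler_b_center below 0.005 m and distance between tumbler_a_center and tumbler_b_center above 0.024 m and contact force between each of tumbler_a, tumbler_b and the fingers below 0.3 N) or (angle between each of tumbler_a_center, tumbler_c_center's own z axis and vertical below 0.08 rad and horizontal distance between each of tumbler_a_center, tumbler_c_center and slice_top below 0.024 m and z of tumbler_a_center in the frame of slice_top between 0.046 and 0.081 m and z of tumbler_c_center in the frame of slice_top between 0.046 and 0.081 m and horizontal distance between tumbler_a_center and tumbler_c_center below 0.005 m and distance between tumbler_a_center and tumbler_c_center above 0.024 m and contact force between each of tumbler_a, tumbler_c and the fingers below 0.3 N) or (angle between each of tumbler_b_center, tumbler_c_center's own z axis and vertical below 0.08 rad and horizontal distance between each of tumbler_b_center, tumbler_c_center and slice_top below 0.024 m and z of tumbler_b_center in the frame of slice_top between 0.046 and 0.081 m and z of tumbler_c_center in the frame of slice_top between 0.046 and 0.081 m and horizontal distance between tumbler_b_center and tumbler_c_center below 0.005 m and distance between tumbler_b_center and tumbler_c_center above 0.024 m and contact force between each of tumbler_b, tumbler_c and the fingers below 0.3 N))), for 0.2 s.
At the end, for the whole second after the job is handed in: The three tumblers, in any order, stand stacked mouth down, upright within 4.5 degrees, on the bare log slice within 24 mm of its middle; each centred within 5 mm over the one below, 24 to 31 mm higher (top centre under 108 mm above the slice) and loose (walls grip under 30 N); all at rest (angle between each of tumbler_a_center, tumbler_b_center, tumbler_c_center's own z axis and vertical below 0.08 rad and horizontal distance between each of tumbler_a_center, tumbler_b_center, tumbler_c_center and slice_top below 0.024 m and z of tumbler_a_center in the frame of slice_top between 0.046 and 0.108 m and z of tumbler_b_center in the frame of slice_top between 0.046 and 0.108 m and z of tumbler_c_center in the frame of slice_top between 0.046 and 0.108 m and horizontal distance between tumbler_a_center and tumbler_b_center below 0.005 m and distance between tumbler_a_center and tumbler_b_center above 0.024 m and horizontal distance between each of tumbler_a_center, tumbler_b_center and tumbler_c_center below 0.005 m and distance between each of tumbler_a_center, tumbler_b_center and tumbler_c_center above 0.024 m and linear speed of each of tumbler_a, tumbler_b, tumbler_c below 0.02 m/s and contact force between tumbler_a and tumbler_b below 30 N and contact force between each of tumbler_a, tumbler_b and tumbler_c below 30 N); the robot touches nothing.
It fails at once if a tumbler is pushed or dropped hard into another (over 60 N between their walls) (contact force between tumbler_a and tumbler_b above 60 N or contact force between any of tumbler_a, tumbler_b and tumbler_c above 60 N).
It fails at once if a tumbler is pressed or dropped hard onto the log slice (over 30 N) (contact force between any of tumbler_a, tumbler_b, tumbler_c and log_slice above 30 N).
It fails at once if a bystander is moved by more than 30 to 40 mm (distance of any of house, lighthouse, paint_pot_red, paint_pot_teal from where it was at the start of the episode above 0.03 m or distance of any of pine_cone, block_teal, block_pine, brush from where it was at the start of the episode above 0.04 m).
It fails at once if the house or the lighthouse is tipped over (angle between any of house, lighthouse's own z axis and vertical above 0.5 rad).
It also fails if it takes over 72 s, if anything falls off the work surface, if the arm or the gripper's body presses on something with over 40 N, if the wrist force passes 120 N, or if a joint passes its speed limit or range.

## Working session

There is one attempt and no reset: what is moved stays moved. The work goes in short steps, Python scripts to look and compute and a tool call to move; the robot and the scene stay as the last step left them, time stands still between calls to the robot, and variables do not carry over. Pictures are saved under pics/ and viewed, and the job is handed in when it is done.

Besides the shell and the picture viewer there is one more tool, called after "Request:" in YAML: its name, and indented under it one key for each argument. carry_out: Moves the arm, as the interface text tells. Its arguments: {"type":"object","properties":{"series":{"type":"array"},"force":{"type":"number"}},"required":["series"]}

```bash
mkdir -p pics; ls
python3 - <<'E'
from rig import robot
import cv2,numpy as np
o=robot.get_obs()
for k,v in o.items(): print(k,np.round(v,4))
for n in("side","top"):
    c=robot.camera(n); print(n,c["fx"],c["fy"],c["cx"],c["cy"],c["position"],c["attitude"])
    cv2.imwrite(f"pics/{n}0.png",c["pixels"][...,::-1])
    np.savez(f"{n}0.npz",**c)
E
```

```text
pics
time 0.0
q [-1.5125e+00  5.2840e-01  1.4339e+00 -1.0000e-04  1.1814e+00 -1.7850e-01]
joint_velocities [-0.0013 -0.0003 -0.0007  0.0009 -0.0015  0.0009]
joint_torque [ 1.90000e-03 -4.40038e+01 -1.76591e+01  6.35000e-02  5.84000e-02
 -2.00000e-04]
position [ 0.1466 -0.6068  0.2216]
tool_rot [ 0.993   0.1181  0.     -0.0011]
ft_force [-0.5175  0.502   0.9403]
moment [ 0.0108 -0.0033  0.0553]
grip_width 0.0869
side 364.19999118211217 364.19999118211217 252.06331936768433 187.6676335168327 [0.29958002 0.529826   0.79801134] [-0.1701227   0.92640845 -0.32867186  0.06928536]
top 362.067852313855 362.067852313855 255.5319674208566 195.6941378713251 [ 0.48386116 -0.00356921  0.90313878] [ 0.70998578 -0.70309768  0.01436358 -0.03698017]
```

View pics/side0.png

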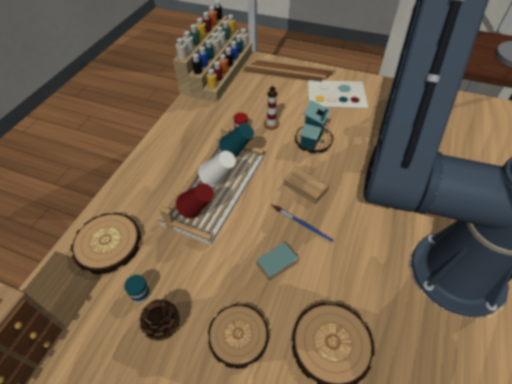

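View pics/top0.png

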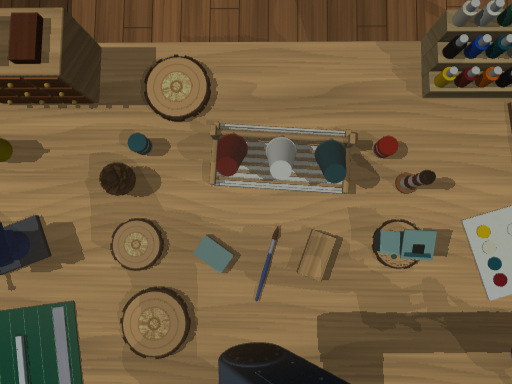

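```bash
cat > h.py <<'E'
import numpy as np,cv2
from scipy.spatial.transform import Rotation as R
def load(n): return dict(np.load(n))
def ray(c,u,v):
    d=np.array([(u-c["cx"])/c["fx"],(v-c["cy"])/c["fy"],1.0]); 
    return np.array(c["position"]),R.from_quat(c["attitude"]).apply(d)
def onz(c,u,v,z):
    p,d=ray(c,u,v); return p+d*(z-p[2])/d[2]
def proj(c,P):
    q=R.from_quat(c["attitude"]).inv().apply(np.atleast_2d(P)-c["position"])
    return np.c_[c["fx"]*q[:,0]/q[:,2]+c["cx"],c["fy"]*q[:,1]/q[:,2]+c["cy"]]
def grab(robot,n,tag):
    c=robot.camera(n); np.savez(f"{n}{tag}.npz",**c); cv2.imwrite(f"pics/{n}{tag}.png",c["pixels"][...,::-1]); return c
def tri(c1,uv1,c2,uv2):
    p,d=ray(c1,*uv1);q,e=ray(c2,*uv2);d/=np.linalg.norm(d);e/=np.linalg.norm(e)
    s=np.linalg.lstsq(np.c_[d,-e],q-p,rcond=None)[0]
    a=p+s[0]*d;b=q+s[1]*e; return (a+b)/2,np.linalg.norm(a-b)
E
python3 - <<'E'
from h import *
t=load("top0.npz");s=load("side0.npz")
for c,L in((t,[(177,87),(137,244),(155,322),(398,243)]),(s,[(106,242),(239,334),(333,342)])):
    for u,v in L: print(u,v,onz(c,u,v,.018).round(3))
# slices: rim extents by dark bark in top
im=t["pixels"]
for n,c,b in(("top",t,(95,205,180,285)),("side",s,(195,290,285,375))):
    k=c["pixels"][b[1]:b[3],b[0]:b[2]][...,::-1]
    cv2.imwrite(f"pics/crop_{n}.png",cv2.resize(k,None,fx=6,fy=6,interpolation=cv2.INTER_CUBIC))
for n,c,b in(("top",t,(195,110,400,205)),("side",s,(150,100,285,255))):
    k=c["pixels"][b[1]:b[3],b[0]:b[2]][...,::-1]
    f=3.9 if n=="top" else 3.8
    cv2.imwrite(f"pics/cropd_{n}.png",cv2.resize(k,None,fx=f,fy=f,interpolation=cv2.INTER_CUBIC))
E
```

```text
177 87 [0.822 0.227 0.018]
137 244 [0.427 0.315 0.018]
155 322 [0.241 0.264 0.018]
398 243 [ 0.437 -0.318  0.018]
106 242 [0.819 0.229 0.018]
239 334 [0.425 0.317 0.018]
333 342 [0.239 0.263 0.018]
```

View pics/crop_top.png

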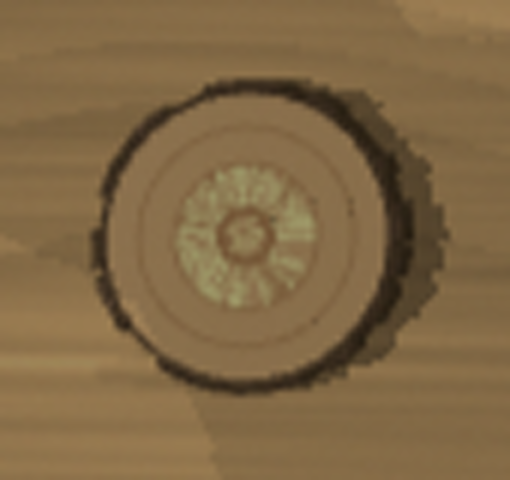

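View pics/cropd_top.png

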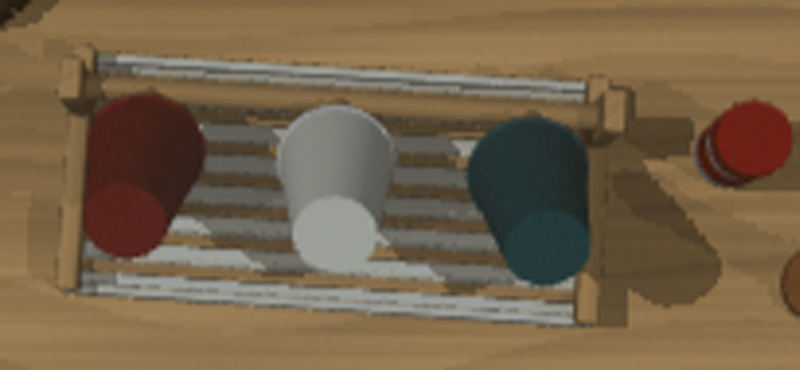

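View pics/cropd_side.png

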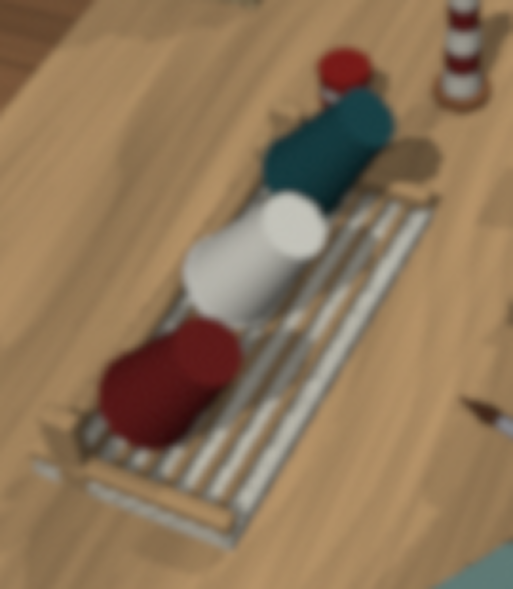

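```bash
cat > seg.py <<'E'
from h import *
t=load("top0.npz");s=load("side0.npz")
g={"red":((227,166),(205,193)),"white":((281,170),(228,159)),"teal":((335,173),(246,131))}
res={}
vis=[]
for k,(a,b) in g.items():
    cs=[]
    for c,p in((t,a),(s,b)):
        im=cv2.resize(c["pixels"],None,fx=4,fy=4,interpolation=cv2.INTER_CUBIC).astype(int)
        seed=(p[0]*4+2,p[1]*4+2)
        col=np.median(im[seed[1]-10:seed[1]+10,seed[0]-10:seed[0]+10].reshape(-1,3),0)
        d=np.abs(im-col).max(2); th=9 if k!="white" else 22
        m=(d<th).astype(np.uint8); m=cv2.morphologyEx(m,cv2.MORPH_OPEN,np.ones((9,9)))
        m=cv2.morphologyEx(m,cv2.MORPH_CLOSE,np.ones((9,9)))
        n,l=cv2.connectedComponents(m); mm=(l==l[seed[1],seed[0]]).astype(np.uint8)
        ct=max(cv2.findContours(mm,0,1)[0],key=len); e=cv2.fitEllipse(cv2.convexHull(ct))
        uv=((e[0][0]+.5)/4-.5,(e[0][1]+.5)/4-.5); cs.append(uv)
        print(k,col,np.round(uv,1),np.round(np.array(e[1])/4,1),round(e[2]))
        v=im.astype(np.uint8)[...,::-1].copy(); cv2.drawContours(v,[ct],-1,(0,255,0),1); cv2.ellipse(v,e,(255,0,255),1)
        vis.append(cv2.resize(v[seed[1]-100:seed[1]+100,seed[0]-120:seed[0]+120],(240,200)))
    P,gap=tri(t,cs[0],s,cs[1]); res[k]=P; print(k,"base centre",P.round(4),"gap",round(gap,4))
cv2.imwrite("pics/seg.png",np.vstack([np.hstack(vis[0::2]),np.hstack(vis[1::2])]))
d=res["red"]-res["teal"]; print("pitch",np.linalg.norm(d),"yaw",np.degrees(np.arctan2(-d[0],d[1])))
for a,b in (((100,60),(585,95)),((80,288),(575,322))):
    A=onz(t,195+a[0]/3.9,110+a[1]/3.9,.016);B=onz(t,195+b[0]/3.9,110+b[1]/3.9,.016);dd=A-B
    print("tray",A,B,np.linalg.norm(dd),np.degrees(np.arctan2(-dd[0],dd[1])))
E
python3 seg.py
```

```text
red [84. 36. 29.] [226.4 165.9] [18.4 21.3] 110
red [95. 26. 25.] [203.4 192.6] [15.6 17.9] 118
red base centre [0.6034 0.0845 0.139 ] gap 0.0017
white [156. 159. 152.] [287.3 171.4] [20.8 38.6] 104
white [195. 194. 185.] [216.9 166.4] [22.6 38.7] 55
white base centre [ 0.6134 -0.0414  0.0957] gap 0.0341
teal [36. 59. 59.] [334.6 172.5] [19.3 21.9] 86
teal [24. 64. 70.] [235.8 137.1] [18.5 36.2] 59
teal base centre [ 0.6063 -0.1455  0.1113] gap 0.0271
pitch 0.2317309549305669 yaw 0.7162313491816593
tray [0.72384087 0.11441199 0.016     ] [ 0.70202598 -0.19416611  0.016     ] 0.3093482338748227 -4.043790168608468
tray [0.57680971 0.12450091 0.016     ] [ 0.5577744  -0.18695193  0.016     ] 0.3120339962462001 -3.4974405322854
```

View pics/seg.png

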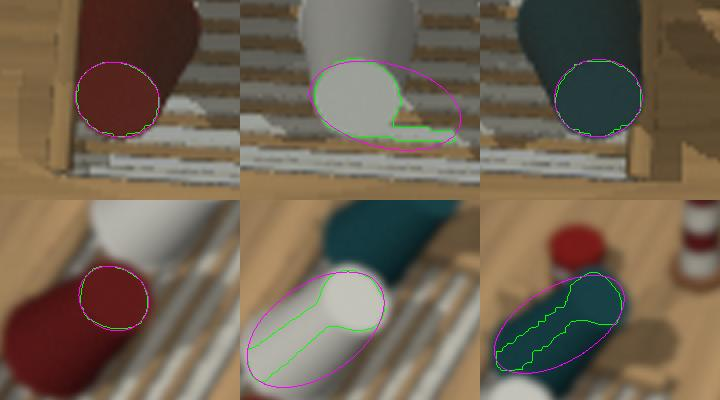

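```bash
sed -i 's/cv2.MORPH_OPEN,np.ones((9,9))/cv2.MORPH_OPEN,cv2.getStructuringElement(2,(47,47) if c is s else (45,45))/; s/th=9 if k!="white" else 22/th={("red",0):9,("white",0):22,("teal",0):9,("red",1):9,("white",1):13,("teal",1):9}[k,int(c is s)]/' seg.py; python3 seg.py
```

```text
red [84. 36. 29.] [226.3 165.7] [18.  20.8] 107
red [95. 26. 25.] [203.5 192.5] [15.4 17.6] 120
red base centre [0.6036 0.0845 0.1396] gap 0.0013
white [156. 159. 152.] [280.4 169.6] [19.4 21.4] 110
white [195. 194. 185.] [226.  159.2] [13.7 15.4] 121
white base centre [ 0.5964 -0.0305  0.1404] gap 0.0026
teal [36. 59. 59.] [334.6 172.5] [18.7 21.6] 83
teal [24. 64. 70.] [244.2 130.6] [11.5 12. ] 90
teal base centre [ 0.5919 -0.1443  0.1405] gap 0.0047
pitch 0.22910128044566924 yaw -2.9069520165146057
tray [0.72384087 0.11441199 0.016     ] [ 0.70202598 -0.19416611  0.016     ] 0.3093482338748227 -4.043790168608468
tray [0.57680971 0.12450091 0.016     ] [ 0.5577744  -0.18695193  0.016     ] 0.3120339962462001 -3.4974405322854
```

View pics/seg.png

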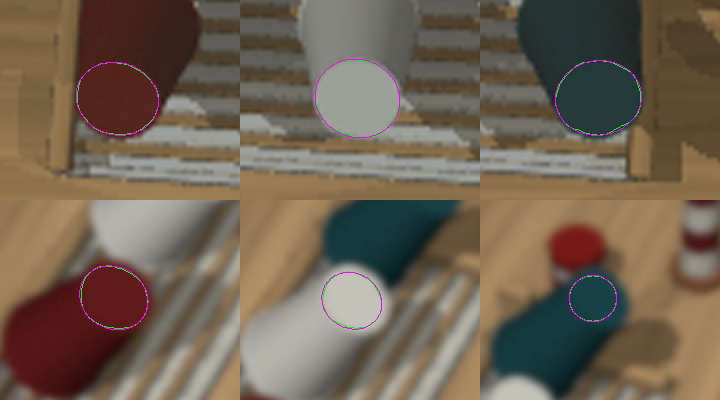

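```bash
cat >> h.py <<'E'
YAW=np.radians(-3.5)
xd=np.array([np.cos(YAW),np.sin(YAW),0]);yd=np.array([-np.sin(YAW),np.cos(YAW),0]);zw=np.array([0,0,1.])
def tiltR(deg):   # tool z opposite to axis leaning deg to drainer -x
    a=-np.sin(np.radians(deg))*xd+np.cos(np.radians(deg))*zw
    z=-a;y=-yd;x=np.cross(y,z); return a,R.from_matrix(np.c_[x,y,z])
def rel(o,P,Rt):
    R0=R.from_quat(o["tool_rot"]); 
    return np.r_[R0.inv().apply(np.array(P)-o["position"])*1000,np.degrees((R0.inv()*Rt).as_rotvec())].round(1)
E
python3 - <<'E'
from h import *
from rig import robot
t=load("top0.npz");s=load("side0.npz")
a,Rt=tiltR(35)
B={}
for k,uv in(("red",(226.3,165.7)),("white",(280.4,169.6)),("teal",(334.6,172.5))):
    B[k]=onz(t,*uv,.140); print(k,B[k].round(4))
ims=[]
for n,c,b in(("top",t,(195,110,400,205)),("side",s,(150,100,285,255))):
    v=cv2.resize(c["pixels"][...,::-1],None,fx=4,fy=4,interpolation=cv2.INTER_CUBIC)
    for k,P in B.items():
        e1=yd;e2=np.cross(a,yd);th=np.linspace(0,2*np.pi,60)[:,None]
        for h,r in((0,.023),(.1,.035)):
            p=((proj(c,P-a*h+r*(np.cos(th)*e1+np.sin(th)*e2))+.5)*4-.5).round().astype(int)
            cv2.polylines(v,[p],True,(0,255,0),1)
    ims.append(v[b[1]*4:b[3]*4,b[0]*4:b[2]*4])
cv2.imwrite("pics/ov_t.png",cv2.resize(ims[0],None,fx=.95,fy=.95)); cv2.imwrite("pics/ov_s.png",cv2.resize(ims[1],None,fx=.95,fy=.95))
d=B["red"]-B["teal"];print(np.linalg.norm(d),np.degrees(np.arctan2(-d[0],d[1])))
o=robot.get_obs()
_,R0=tiltR(0)
print("wp",rel(o,[.45,-.40,.36],R0),"pre red",rel(o,B["red"]+.06*a,Rt))
E
```

```text
red [0.6029 0.0842 0.14  ]
white [ 0.5952 -0.031   0.14  ]
teal [ 0.5898 -0.1452  0.14  ]
0.22979306906925925 -3.2697623740100714
wp [ 3.435e+02 -1.302e+02 -1.380e+02 -1.000e-01 -0.000e+00  1.710e+01] pre red [ 572.8 -574.8   33.8   -5.3   34.7   16.5]
```

View pics/ov_t.png

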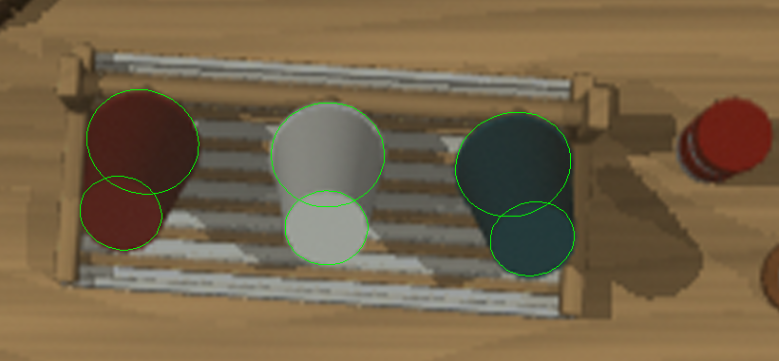

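View pics/ov_s.png

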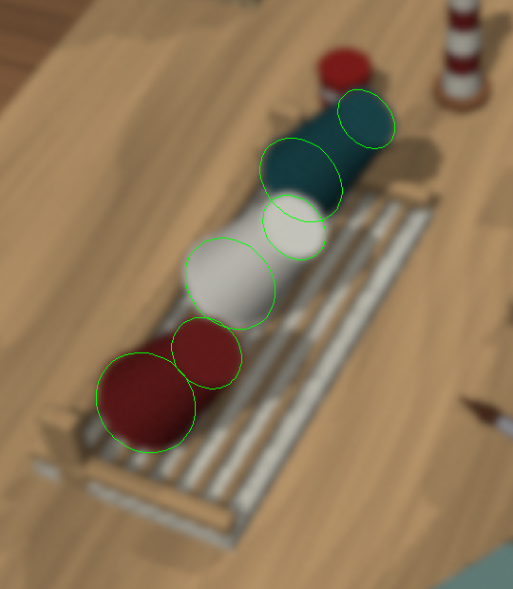

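Request:
carry_out:
  series:
    - [50,-20,-30,0,0,4,0.7]
    - [100,-40,-55,0,0,8,0.7]
    - [150,-60,-80,0,0,12,0.7]
    - [205,-80,-100,0,0,17,0.7]
    - [260,-100,-120,0,0,17,0.7]
    - [305,-120,-138,0,0,17,0.7]
    - [343,-130,-138,0,0,17,0.7]
    - [343,-130,-138,0,0,17,0.7]
  force: 15

```text
time: 1.1
position: [0.4515, -0.3983, 0.3597]
tool_rot: [1.0, -0.028, -0.0, -0.001]
ft_force: [0.0, -0.4, 0.2]
grip_width: 0.074
```

```bash
cat > st.py <<'E'
from h import *
from rig import robot
a,Rt=tiltR(35); _,R0=tiltR(0)
B={"red":np.array([.6029,.0842,.14]),"white":np.array([.5952,-.031,.14]),"teal":np.array([.5898,-.1452,.14])}
SL=np.array([.426,.316,.018])
o=robot.get_obs()
def info(): print("t",round(o["time"],2),"pos",np.round(o["position"],4),"F",np.round(o["ft_force"],2),"w",round(o["grip_width"],4),"q",np.round(o["q"],2))
E
python3 - <<'E'
from st import *
info(); print(rel(o,B["red"]+.06*a,Rt))
E
```

```text
t 1.1 pos [ 0.4515 -0.3983  0.3597] F [ 0.04 -0.36  0.19] w 0.074 q [-0.91  0.38  1.31  0.    1.46  0.72]
[ 9.010e+01 -4.899e+02  1.719e+02 -2.000e-01  3.500e+01  3.000e-01]
```

Request:
carry_out:
  series:
    - [15,-60,0,0,6,0,0.7]
    - [30,-120,0,0,14,0,0.7]
    - [45,-180,0,0,23,0,0.7]
    - [60,-240,20,0,32,0,0.7]
    - [70,-300,30,0,35,0,0.7]
    - [80,-360,45,0,35,0,0.7]
    - [90,-420,60,0,35,0,0.7]
    - [90,-475,85,0,35,0,0.7]

```text
time: 2.1
position: [0.5681, 0.0661, 0.2785]
tool_rot: [0.953, -0.027, 0.301, 0.008]
ft_force: [0.4, -1.1, 0.6]
grip_width: 0.0742
```

Run:
```python
from st import *
info(); print(rel(o,B["red"]+.06*a,Rt),rel(o,B["red"]-.041*a,Rt))
```

```text
t 2.1 pos [0.5681 0.0661 0.2785] F [ 0.42 -1.15  0.58] w 0.0742 q [-0.09  0.22  1.96  0.06  0.35  1.49]
[-51.9 -20.   72.7  -0.2  -0.1   0.2] [-5.200e+01 -1.970e+01  1.737e+02 -2.000e-01 -1.000e-01  2.000e-01]
```

Request:
carry_out:
  series:
    - [-25,-15,20,0,0,0,0.7]
    - [-52,-20,55,0,0,0,0.7]
    - [-52,-20,73,0,0,0,0.7]
    - [-52,-20,73,0,0,0,0.7]
    - [-52,-20,95,0,0,0,0.7]
    - [-52,-20,110,0,0,0,0.7]

```text
time: 2.85
position: [0.5908, 0.0835, 0.1598]
tool_rot: [0.953, -0.027, 0.301, 0.007]
ft_force: [0.3, -0.4, 0.7]
grip_width: 0.0742
```

Run:
```python
from st import *
info(); print(rel(o,B["red"]-.041*a,Rt))
for n,b in(("top",(195,110,400,205)),("side",(150,100,285,255))):
    c=grab(robot,n,"1"); k=c["pixels"][b[1]:b[3],b[0]:b[2]][...,::-1]
    cv2.imwrite(f"pics/g1_{n}.png",cv2.resize(k,None,fx=3.6,fy=3.6,interpolation=cv2.INTER_CUBIC))
```

```text
t 2.85 pos [0.5908 0.0835 0.1598] F [ 0.32 -0.37  0.74] w 0.0742 q [-0.04  0.49  2.03 -0.4   0.01  1.98]
[-1.6 -1.2 64.2 -0.3 -0.1  0.1]
```

View pics/g1_side.png

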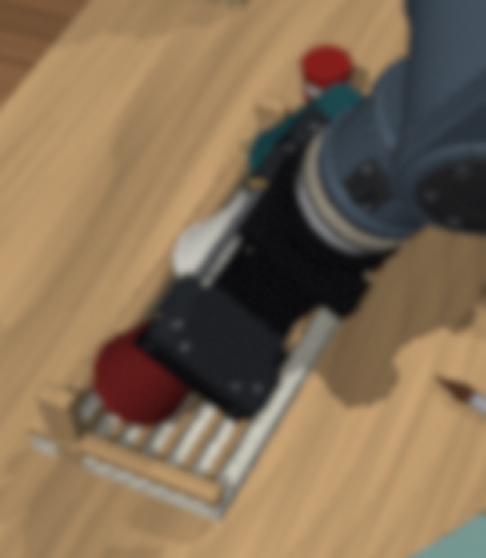

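View pics/g1_top.png

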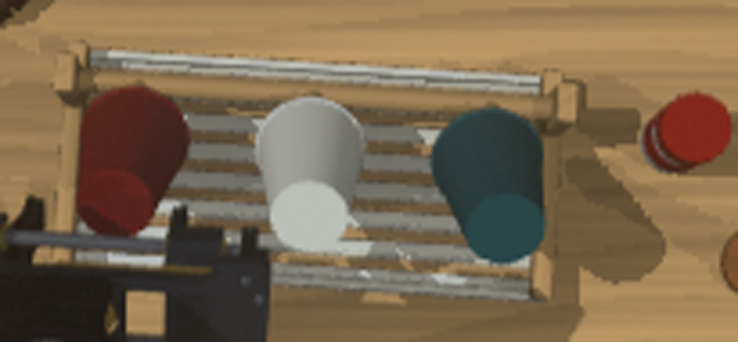

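```bash
cat > kin.py <<'E'
from h import *
from scipy.optimize import least_squares
D=[([.5284,1.4339,1.1814],.6243,.2216),([.38,1.31,1.46],.6021,.3597),([.22,1.96,.35],.5719,.2785),([.49,2.03,.01],.5967,.1598)]
def fk(p,q):
    h,a1,L1,L2,of,L=p;s=q[0]+q[1]
    return np.array([a1+L1*np.sin(q[0])+L2*np.sin(s-of)+L*np.sin(s+q[2]),h+L1*np.cos(q[0])+L2*np.cos(s-of)+L*np.cos(s+q[2])])
E
python3 - <<'E'
from kin import *
f=lambda p:np.concatenate([fk(p,q)-[r,z] for q,r,z in D]+[1e-2*(p-np.array([.3,0,.3,.35,0,.3]))])
s=least_squares(f,[.3,0,.3,.35,0,.3]);p=s.x;print(p.round(3),f(p)[:8].round(4))
Bm=np.array([.6029,.0842,.14])
for tl in (35,25,20,15,10,0):
  for dep in(0.0,.041,):
    a=np.radians(35);P=np.array([np.hypot(.603,.084)+dep*np.sin(a),.14-dep*np.cos(a)])
    for lift in(0,.1):
        Q=P+lift*np.array([-np.sin(a),np.cos(a)])
        g=lambda x:fk(p,[x[0],x[1],np.pi-np.radians(tl)-x[0]-x[1]])-Q
        r=least_squares(g,[.5,1.9]);print(tl,dep,lift,"q2,q3,q5",r.x.round(2),round(np.pi-np.radians(tl)-r.x.sum(),2),"res",abs(r.fun).max().round(4))
E
```

```text
[ 0.29   0.007  0.582  0.415 -0.284  0.309] [-0.0002  0.0016  0.0004 -0.0019  0.0003  0.0022 -0.0004 -0.0019]
35 0.0 0 q2,q3,q5 [0.54 2.01] -0.02 res 0.0
35 0.0 0.1 q2,q3,q5 [0.31 2.07] 0.15 res 0.0
35 0.041 0 q2,q3,q5 [0.63 1.97] -0.07 res 0.0
35 0.041 0.1 q2,q3,q5 [0.4  2.05] 0.07 res 0.0
25 0.0 0 q2,q3,q5 [0.52 1.89] 0.3 res 0.0
25 0.0 0.1 q2,q3,q5 [0.31 1.94] 0.45 res 0.0
25 0.041 0 q2,q3,q5 [0.6  1.85] 0.25 res 0.0
25 0.041 0.1 q2,q3,q5 [0.4  1.93] 0.38 res 0.0
20 0.0 0 q2,q3,q5 [0.53 1.82] 0.45 res 0.0
20 0.0 0.1 q2,q3,q5 [0.32 1.88] 0.59 res 0.0
20 0.041 0 q2,q3,q5 [0.61 1.78] 0.4 res 0.0
20 0.041 0.1 q2,q3,q5 [0.41 1.86] 0.53 res 0.0
15 0.0 0 q2,q3,q5 [0.54 1.75] 0.59 res 0.0
15 0.0 0.1 q2,q3,q5 [0.34 1.81] 0.72 res 0.0
15 0.041 0 q2,q3,q5 [0.62 1.71] 0.55 res 0.0
15 0.041 0.1 q2,q3,q5 [0.42 1.79] 0.66 res 0.0
10 0.0 0 q2,q3,q5 [0.56 1.68] 0.73 res 0.0
10 0.0 0.1 q2,q3,q5 [0.37 1.75] 0.85 res 0.0
10 0.041 0 q2,q3,q5 [0.63 1.65] 0.69 res 0.0
10 0.041 0.1 q2,q3,q5 [0.45 1.73] 0.79 res 0.0
0 0.0 0 q2,q3,q5 [0.61 1.55] 0.99 res 0.0
0 0.0 0.1 q2,q3,q5 [0.43 1.62] 1.09 res 0.0
0 0.041 0 q2,q3,q5 [0.68 1.5 ] 0.95 res 0.0
0 0.041 0.1 q2,q3,q5 [0.51 1.59] 1.04 res 0.0
```

```bash
cat >> st.py <<'E'
a25,R25=tiltR(25)
def tcpgrasp(k,d=.024): return B[k]-d*a-.019*a25
E
python3 - <<'E'
from st import *
G=tcpgrasp("red")
for l in(.09,.05,.02,0): print(rel(o,G+l*a,R25))
E
```

```text
[ -4.5  -1.7 -24.6  -0.2 -10.    0.2]
[ -4.5  -1.6  15.4  -0.2 -10.    0.2]
[ -4.5  -1.4  45.4  -0.2 -10.    0.2]
[ -4.5  -1.3  65.4  -0.2 -10.    0.2]
```

Request:
carry_out:
  series:
    - [-2,-1,-25,0,-3,0,0.7]
    - [-4,-1.5,-25,0,-10,0,0.7]
    - [-4.5,-1.5,-25,0,-10,0,0.7]
    - [-4.5,-1.5,0,0,-10,0,0.7]
    - [-4.5,-1.5,20,0,-10,0,0.7]
    - [-4.5,-1.5,40,0,-10,0,0.7]
    - [-4.5,-1.5,57,0,-10,0,0.7]
    - [-4.5,-1.5,65,0,-10,0,0.7]

```text
time: 3.95
position: [0.6242, 0.0829, 0.1025]
tool_rot: [0.976, -0.028, 0.216, 0.005]
ft_force: [-0.1, -0.3, 0.1]
grip_width: 0.0741
```

Run:
```python
from st import *
info(); print(rel(o,tcpgrasp("red"),R25))
for n,b in(("top",(195,110,400,205)),("side",(150,100,285,255))):
    c=grab(robot,n,"2"); k=c["pixels"][b[1]:b[3],b[0]:b[2]][...,::-1]
    cv2.imwrite(f"pics/g2_{n}.png",cv2.resize(k,None,fx=3.6,fy=3.6,interpolation=cv2.INTER_CUBIC))
```

```text
t 3.95 pos [0.6242 0.0829 0.1025] F [-0.12 -0.26  0.11] w 0.0741 q [-0.04  0.61  1.86 -0.02  0.24  1.6 ]
[ 0.7 -0.  -0.4 -0.2  0.   0.2]
```

View pics/g2_top.png

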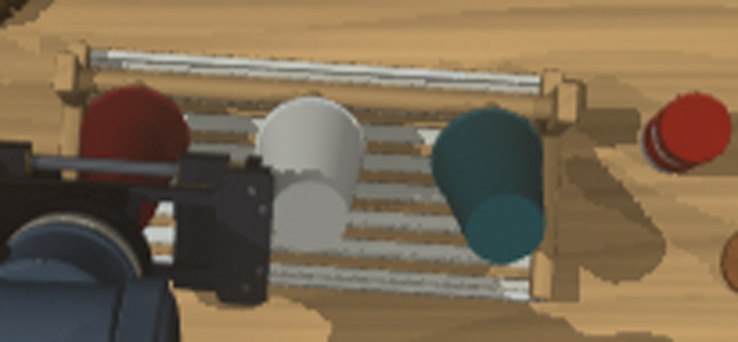

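Position matches the target, no contact. Close gently.

Request:
carry_out:
  series:
    - [0,0,0,0,0,0,-0.2]
    - [0,0,0,0,0,0,-0.5]
    - [0,0,0,0,0,0,-1]
    - [0,0,0,0,0,0,-1]
    - [0,0,0,0,0,0,-1]
    - [0,0,0,0,0,0,-1]
  force: 15

```text
time: 4.8
position: [0.6246, 0.0829, 0.1031]
tool_rot: [0.976, -0.028, 0.217, 0.005]
ft_force: [-1.2, 0.7, 2.3]
grip_width: 0.0545
```

Run:
```python
from st import *
info(); print("lift20",rel(o,o["position"]+.02*a,R25),"lift105",rel(o,o["position"]+.115*a,R25))
```

```text
t 4.8 pos [0.6246 0.0829 0.1031] F [-1.22  0.73  2.25] w 0.0545 q [-0.04  0.61  1.86 -0.02  0.24  1.6 ]
lift20 [ -3.5  -0.1 -19.7  -0.2  -0.    0.2] lift105 [ -19.9   -0.5 -113.3   -0.2   -0.     0.2]
```

Request:
carry_out:
  series:
    - [-1.5,0,-8,0,0,0,-1]
    - [-3.5,0,-20,0,0,0,-1]
    - [-6,0,-35,0,0,0,-1]
    - [-9.5,0,-54,0,0,0,-1]
    - [-13,0,-75,0,0,0,-1]
    - [-17,0,-96,0,0,0,-1]
    - [-20,-0.5,-114,0,0,0,-1]
    - [-20,-0.5,-114,0,0,0,-1]

```text
time: 5.8
position: [0.5578, 0.0872, 0.1997]
tool_rot: [0.976, -0.028, 0.218, 0.005]
ft_force: [0.5, -0.0, -1.1]
grip_width: 0.0544
```

Run:
```python
from st import *
info()
for n in("top","side"): grab(robot,n,"3")
```

```text
t 5.8 pos [0.5578 0.0872 0.1997] F [ 0.46 -0.   -1.1 ] w 0.0544 q [-0.04  0.37  1.94 -0.01  0.4   1.6 ]
```

View pics/side3.png

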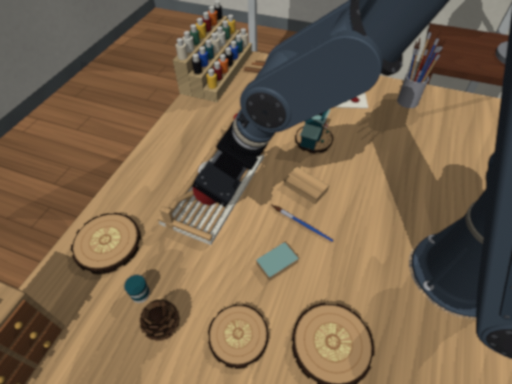

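View pics/top3.png

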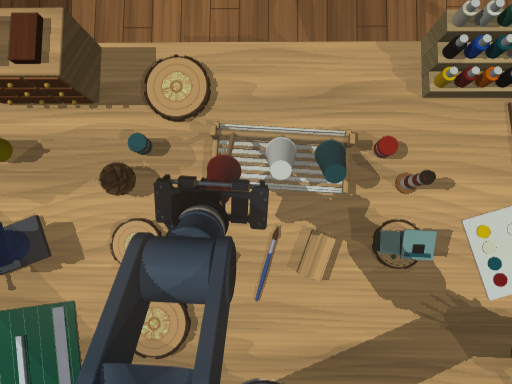

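```bash
cat >> st.py <<'E'
SL=np.array([.426,.317,.018])
am,Rm=tiltR(-10)
def place(lift,d=.024): # cup rim at slice top + lift
    return SL+np.array([0,0,.1-d+lift])-.019*am
E
python3 - <<'E'
from st import *
print(rel(o,place(.12),Rm), rel(o,place(.03),Rm), place(0))
E
```

```text
[-1.359e+02 -2.221e+02 -5.970e+01 -1.000e-01 -3.510e+01  2.000e-01] [-1.740e+02 -2.219e+02  2.180e+01 -1.000e-01 -3.510e+01  2.000e-01] [0.42270684 0.31720142 0.07528865]
```

Request:
carry_out:
  series:
    - [-5,0,-30,0,0,0,-1]
    - [-20,-20,-55,0,-4,0,-1]
    - [-45,-60,-62,0,-11,0,-1]
    - [-75,-105,-62,0,-18,0,-1]
    - [-100,-150,-61,0,-25,0,-1]
    - [-120,-190,-60,0,-31,0,-1]
    - [-132,-215,-60,0,-35,0,-1]
    - [-136,-222,-60,0,-35,0,-1]

```text
time: 6.9
position: [0.423, 0.3181, 0.1938]
tool_rot: [0.996, -0.028, -0.087, -0.003]
ft_force: [0.7, -0.8, -1.0]
grip_width: 0.0544
```

Run:
```python
from st import *
info(); print(rel(o,place(.03),Rm))
for n in("top","side"): grab(robot,n,"4")
```

```text
t 6.9 pos [0.423  0.3181 0.1938] F [ 0.68 -0.84 -0.99] w 0.0544 q [0.39 0.5  1.61 0.08 1.2  1.98]
[15.   1.  87.3 -0.  -0.1  0.3]
```

View pics/side4.png

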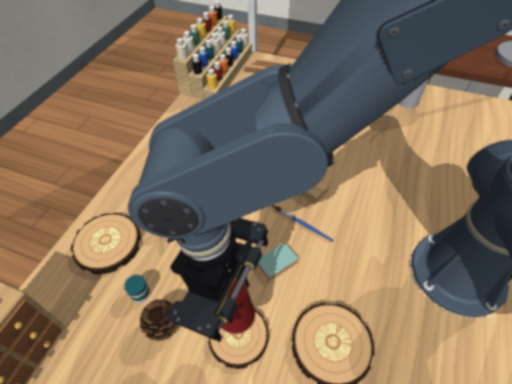

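View pics/top4.png

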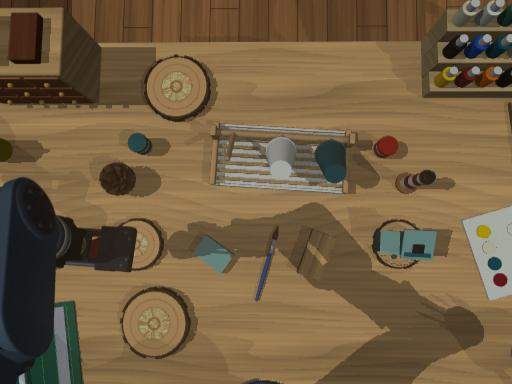

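Run:
```python
from st import *
s=load("side4.npz")
v=cv2.resize(s["pixels"][...,::-1],None,fx=6,fy=6,interpolation=cv2.INTER_CUBIC)
# predicted rim and circle at 40mm below base
G=o["position"]+.019*am
th=np.linspace(0,2*np.pi,60)[:,None]
for h,r in((-.076,.035),(-.02,.0283),(.024,.023)):
    p=((proj(s,G+[0,0,h]+r*np.c_[np.cos(th),np.sin(th),0*th])+.5)*6-.5).round().astype(int)
    cv2.polylines(v,[p],True,(0,255,0),1)
cv2.imwrite("pics/c4.png",v[255*6:355*6,180*6:300*6])
```

```text
(no output)
```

View pics/c4.png

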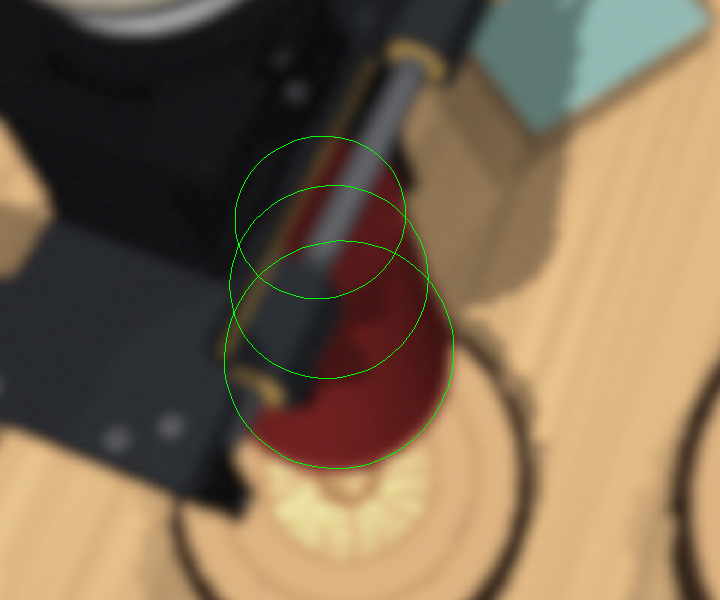

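Request:
carry_out:
  series:
    - [5,0.5,28,0,0,0,-1]
    - [10,1,58,0,0,0,-1]
    - [15,1,85,0,0,0,-1]
    - [17.5,1,100,0,0,0,-1]
    - [19,1,108,0,0,0,-1]
    - [19,1,108,0,0,0,-1]

```text
time: 7.75
position: [0.4221, 0.3158, 0.0851]
tool_rot: [0.996, -0.028, -0.087, -0.003]
ft_force: [-0.2, 0.5, -0.4]
grip_width: 0.0547
```

Run:
```python
from st import *
info(); print(rel(o,place(0),Rm),np.degrees(R.from_quat(o["tool_rot"]).apply([0,0,1])))
```

```text
t 7.75 pos [0.4221 0.3158 0.0851] F [-0.22  0.45 -0.45] w 0.0547 q [0.39 0.65 1.69 0.09 0.96 1.95]
[ 2.2 -1.4  9.5  0.  -0.   0.3] [ -9.88417766   0.59571306 -56.43362923]
```

Request:
carry_out:
  series:
    - [0.5,-1,3,0,0,0,-1]
    - [1,-1.4,6,0,0,0,-1]
    - [1,-1.4,6,0,0,0,-1]

```text
time: 8.12
position: [0.4221, 0.3174, 0.079]
tool_rot: [0.996, -0.028, -0.087, -0.003]
ft_force: [0.6, 0.7, -1.4]
grip_width: 0.0546
```

Run:
```python
from st import *
info(); print(rel(o,place(0),Rm))
```

```text
t 8.12 pos [0.4221 0.3174 0.079 ] F [ 0.57  0.65 -1.44] w 0.0546 q [0.39 0.66 1.69 0.09 0.94 1.95]
[ 1.3  0.1  3.6  0.  -0.1  0.3]
```

Request:
carry_out:
  series:
    - [0.3,0,1,0,0,0,-1]
    - [0.4,0,2,0,0,0,-1]
    - [0.4,0,2,0,0,0,-1]

```text
time: 8.5
position: [0.4221, 0.3174, 0.0769]
tool_rot: [0.996, -0.028, -0.087, -0.003]
ft_force: [-0.8, 0.2, -0.6]
grip_width: 0.0542
```

Request:
carry_out:
  series:
    - [0.2,0,1,0,0,0,-1]
    - [0.2,0,1,0,0,0,-1]

```text
time: 8.75
position: [0.4223, 0.3175, 0.0763]
tool_rot: [0.996, -0.028, -0.086, -0.003]
ft_force: [0.7, -0.2, 2.0]
grip_width: 0.0545
```

Run:
```python
from st import *
info(); print(rel(o,place(0),Rm))
s=grab(robot,"side","5")
cv2.imwrite("pics/c5.png",cv2.resize(s["pixels"][...,::-1],None,fx=6,fy=6,interpolation=cv2.INTER_CUBIC)[270*6:370*6,180*6:300*6])
```

```text
t 8.75 pos [0.4223 0.3175 0.0763] F [ 0.71 -0.15  2.04] w 0.0545 q [0.39 0.67 1.69 0.09 0.94 1.95]
[ 0.5  0.2  0.9 -0.  -0.1  0.3]
```

View pics/c5.png

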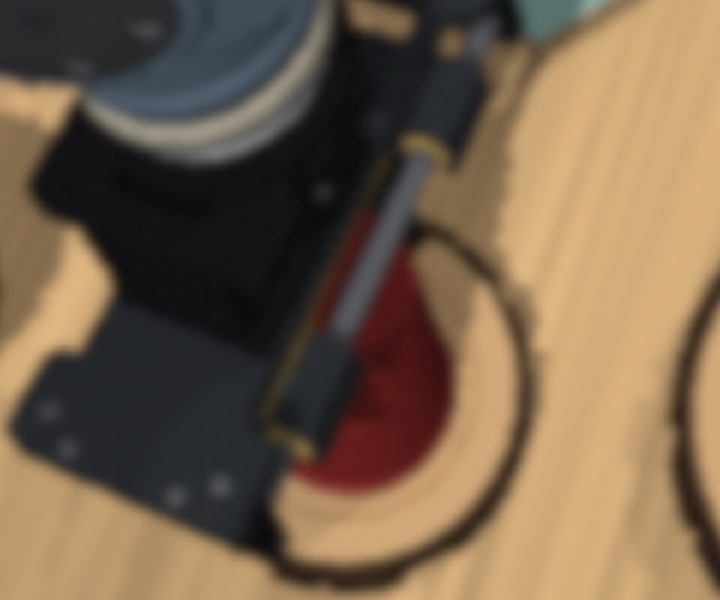

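Request:
carry_out:
  series:
    - [0,0,0,0,0,0,0.3]
    - [0,0,0,0,0,0,0.5]
    - [0,0,0,0,0,0,0.7]
    - [0,0,0,0,0,0,0.7]
    - [0,0,-25,0,0,0,0.7]
    - [0,0,-60,0,0,0,0.7]
    - [0,0,-110,0,0,0,0.7]
    - [0,0,-150,0,0,0,0.7]

```text
time: 9.8
position: [0.4486, 0.3159, 0.2258]
tool_rot: [0.996, -0.028, -0.086, -0.003]
ft_force: [0.5, 0.3, -0.7]
grip_width: 0.0738
```

Run:
```python
from st import *
info(); 
G=tcpgrasp("white")
print(rel(o,G+.16*a,R25),rel(o,G+.06*a,R25))
s=grab(robot,"side","6");t=grab(robot,"top","6")
cv2.imwrite("pics/c6.png",cv2.resize(s["pixels"][...,::-1],None,fx=6,fy=6,interpolation=cv2.INTER_CUBIC)[270*6:370*6,180*6:300*6])
```

```text
t 9.8 pos [0.4486 0.3159 0.2258] F [ 0.54  0.25 -0.67] w 0.0738 q [0.37 0.48 1.52 0.07 1.29 1.97]
[ 9.280e+01  3.378e+02 -2.510e+01 -1.000e-01  3.490e+01  3.000e-01] [ 1.634e+02  3.382e+02  4.570e+01 -1.000e-01  3.490e+01  3.000e-01]
```

View pics/c6.png

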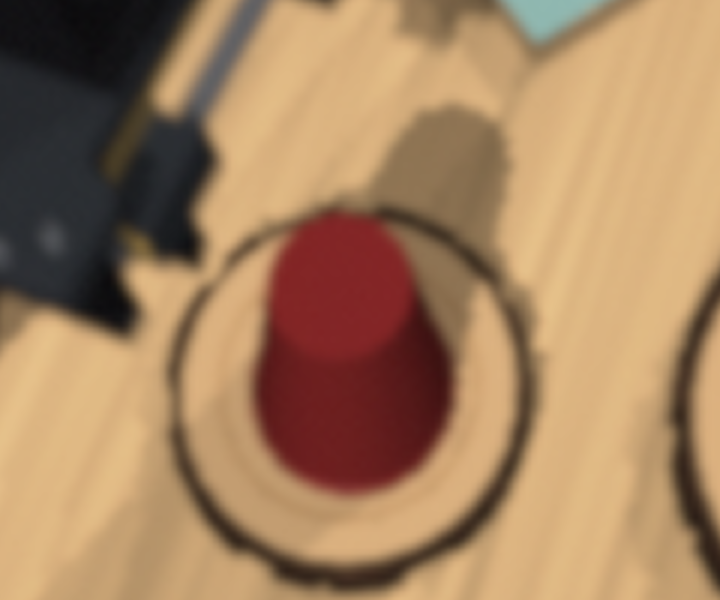

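Request:
carry_out:
  series:
    - [12,45,-15,0,4,0,0.7]
    - [30,100,-30,0,10,0,0.7]
    - [45,155,-35,0,17,0,0.7]
    - [60,210,-35,0,24,0,0.7]
    - [75,260,-32,0,30,0,0.7]
    - [88,305,-28,0,35,0,0.7]
    - [93,335,-25,0,35,0,0.7]
    - [93,338,-25,0,35,0,0.7]

```text
time: 10.9
position: [0.5279, -0.0276, 0.2352]
tool_rot: [0.975, -0.03, 0.221, 0.004]
ft_force: [-0.3, -0.2, -0.0]
grip_width: 0.0734
```

Run:
```python
from st import *
info(); 
G=tcpgrasp("white")
for l in(.06,.02,0):print(rel(o,G+l*a,R25))
s=load("side6.npz"); print("red base", onz(s,237,317.7,.118))
for n in("top","side"): grab(robot,n,"7")
```

```text
t 10.9 pos [ 0.5279 -0.0276  0.2352] F [-0.26 -0.24 -0.01] w 0.0734 q [-0.34  0.25  1.99  0.27  0.48  1.08]
[13.7 -0.1 98.5 -0.4 -0.5 -0.1]
[ 2.020e+01  1.000e-01  1.379e+02 -4.000e-01 -5.000e-01 -1.000e-01]
[ 2.350e+01  2.000e-01  1.577e+02 -4.000e-01 -5.000e-01 -1.000e-01]
red base [0.42373824 0.31807261 0.118     ]
```

View pics/top7.png

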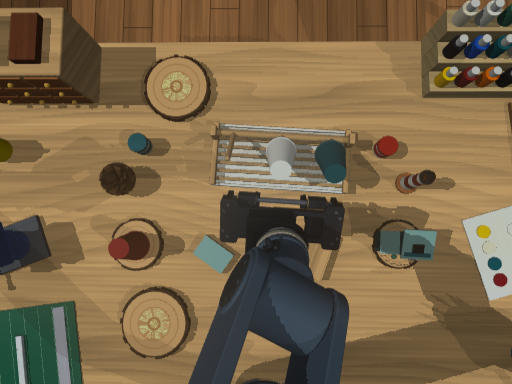

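Request:
carry_out:
  series:
    - [7,0,50,0,0,0,0.7]
    - [14,0,95,0,0,0,0.7]
    - [17,0,118,0,0,0,0.7]
    - [20,0,138,0,0,0,0.7]
    - [23,0,153,0,0,0,0.7]
    - [23.5,0,158,0,0,0,0.7]
    - [23.5,0,158,0,0,0,0.7]

```text
time: 11.88
position: [0.617, -0.0295, 0.1033]
tool_rot: [0.975, -0.028, 0.221, 0.003]
ft_force: [-0.9, -0.2, 0.1]
grip_width: 0.074
```

Run:
```python
from st import *
info(); 
G=tcpgrasp("white")
print(rel(o,G,R25))
```

```text
t 11.88 pos [ 0.617  -0.0295  0.1033] F [-0.91 -0.2   0.12] w 0.074 q [-0.28  0.6   1.9   0.46  0.23  0.92]
[ 0.   2.8  0.1 -0.5 -0.5  0.1]
```

Request:
carry_out:
  series:
    - [0,2.8,0,-0.5,-0.5,0,0.7]
    - [0,2.8,0,-0.5,-0.5,0,0.7]
    - [0,2.8,0,-0.5,-0.5,0,-0.2]
    - [0,2.8,0,-0.5,-0.5,0,-0.5]
    - [0,2.8,0,-0.5,-0.5,0,-1]
    - [0,2.8,0,-0.5,-0.5,0,-1]
    - [0,2.8,0,-0.5,-0.5,0,-1]
    - [0,2.8,0,-0.5,-0.5,0,-1]
  force: 15

```text
time: 12.88
position: [0.6169, -0.0323, 0.1033]
tool_rot: [0.976, -0.029, 0.217, 0.007]
ft_force: [-0.5, 0.4, 1.3]
grip_width: 0.0546
```

Run:
```python
from st import *
info(); 
G=tcpgrasp("white")
print(rel(o,G,R25),"lift",rel(o,o["position"]+.02*a,R25),rel(o,o["position"]+.115*a,R25))
```

```text
t 12.88 pos [ 0.6169 -0.0323  0.1033] F [-0.49  0.41  1.25] w 0.0546 q [-0.28  0.6   1.9   0.39  0.24  0.99]
[-0.1 -0.   0.2  0.1 -0.1  0.1] lift [ -3.5   0.  -19.7   0.1  -0.1   0.1] [-1.990e+01  1.000e-01 -1.133e+02  1.000e-01 -1.000e-01  1.000e-01]
```

Request:
carry_out:
  series:
    - [-1.5,0,-8,0,0,0,-1]
    - [-3.5,0,-20,0,0,0,-1]
    - [-6,0,-35,0,0,0,-1]
    - [-9.5,0,-54,0,0,0,-1]
    - [-13,0,-75,0,0,0,-1]
    - [-17,0,-96,0,0,0,-1]
    - [-20,0,-114,0,0,0,-1]
    - [-20,0,-114,0,0,0,-1]

```text
time: 13.88
position: [0.5502, -0.0282, 0.1999]
tool_rot: [0.975, -0.029, 0.218, 0.008]
ft_force: [0.3, -0.4, -0.1]
grip_width: 0.0546
```

Run:
```python
from st import *
info(); 
P=np.array([.4223,.3175,.0763])
print(rel(o,P+[0,0,.16],Rm),rel(o,P+[0,0,.13],Rm))
t=grab(robot,"top","8")
```

```text
t 13.88 pos [ 0.5502 -0.0282  0.1999] F [ 0.27 -0.37 -0.06] w 0.0546 q [-0.31  0.34  1.98  0.27  0.4   1.09]
[-1.185e+02 -3.373e+02 -9.690e+01  1.000e-01 -3.520e+01  1.000e-01] [-1.312e+02 -3.373e+02 -6.970e+01  1.000e-01 -3.520e+01  1.000e-01]
```

View pics/top8.png

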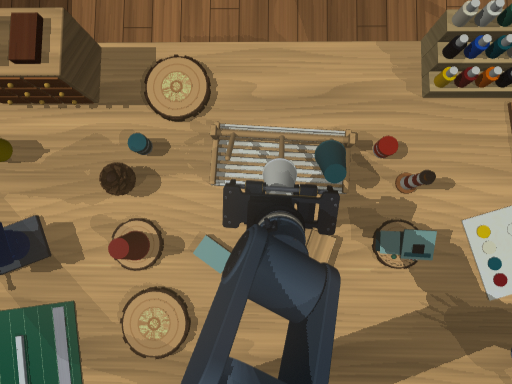

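Request:
carry_out:
  series:
    - [-10,0,-45,0,0,0,-1]
    - [-25,-40,-90,0,-3,0,-1]
    - [-45,-95,-97,0,-9,0,-1]
    - [-65,-155,-97,0,-17,0,-1]
    - [-85,-215,-97,0,-25,0,-1]
    - [-100,-270,-97,0,-31,0,-1]
    - [-113,-315,-97,0,-35,0,-1]
    - [-118,-337,-97,0,-35,0,-1]

```text
time: 14.92
position: [0.4233, 0.3195, 0.2343]
tool_rot: [0.996, -0.029, -0.087, -0.001]
ft_force: [-0.0, -0.6, -1.4]
grip_width: 0.0541
```

Run:
```python
from st import *
info(); 
P=np.array([.4223,.3175,.0763])
print(rel(o,P+[0,0,.12],Rm),rel(o,P+[0,0,.035],Rm))
for n in("top","side"): grab(robot,n,"9")
s=load("side9.npz")
v=cv2.resize(s["pixels"][...,::-1],None,fx=6,fy=6,interpolation=cv2.INTER_CUBIC)
G=o["position"]+.019*am
th=np.linspace(0,2*np.pi,60)[:,None]
for h,r in((-.076,.035),(-.02,.0283),(.024,.023)):
    p=((proj(s,G+[0,0,h]+r*np.c_[np.cos(th),np.sin(th),0*th])+.5)*6-.5).round().astype(int)
    cv2.polylines(v,[p],True,(0,255,0),1)
cv2.imwrite("pics/c9.png",v[250*6:350*6,180*6:300*6])
```

```text
t 14.93 pos [0.4233 0.3195 0.2343] F [-0.04 -0.65 -1.43] w 0.0541 q [0.39 0.45 1.56 0.08 1.29 2.  ]
[ 5.7  2.  37.6  0.2 -0.1  0.1] [ 2.030e+01  1.800e+00  1.213e+02  2.000e-01 -1.000e-01  1.000e-01]
```

View pics/c9.png

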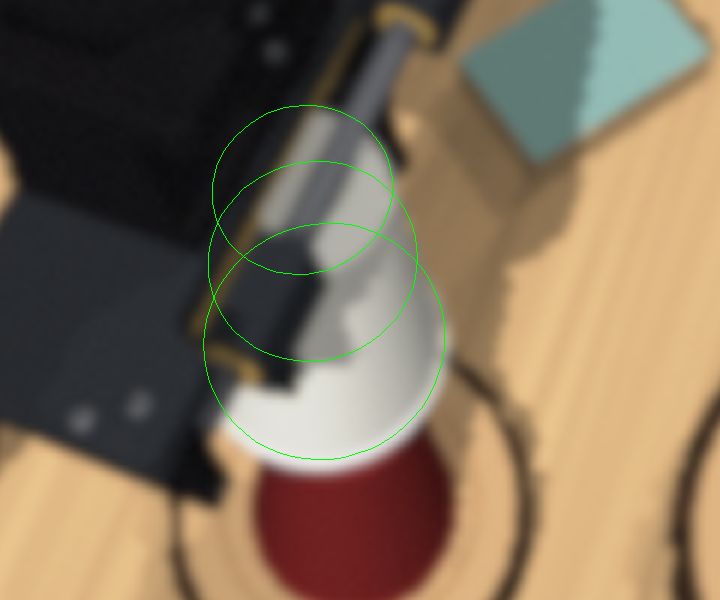

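Request:
carry_out:
  series:
    - [2,1,15,0,0,0,-1]
    - [5.5,2,37,0,0,0,-1]
    - [10,2,65,0,0,0,-1]
    - [15,2,92,0,0,0,-1]
    - [18.5,2,110,0,0,0,-1]
    - [19,2,114,0,0,0,-1]
    - [19,2,114,0,0,0,-1]

```text
time: 15.9
position: [0.4215, 0.3164, 0.1189]
tool_rot: [0.996, -0.029, -0.087, -0.001]
ft_force: [-0.0, -0.0, -0.0]
grip_width: 0.0543
```

```bash
cat > ov.py <<'E'
from st import *
import sys
tag=sys.argv[1]; seat=float(sys.argv[2])
P=np.array([.4223,.3175,.0763])
info(); print("above seat",rel(o,P+[0,0,seat],Rm))
s=grab(robot,"side",tag)
v=cv2.resize(s["pixels"][...,::-1],None,fx=6,fy=6,interpolation=cv2.INTER_CUBIC)
G=o["position"]+.019*am
th=np.linspace(0,2*np.pi,60)[:,None]
for h,r in((-.076,.035),(-.02,.0283),(.024,.023)):
    p=((proj(s,G+[0,0,h]+r*np.c_[np.cos(th),np.sin(th),0*th])+.5)*6-.5).round().astype(int)
    cv2.polylines(v,[p],True,(0,255,0),1)
cv2.imwrite(f"pics/c{tag}.png",v[270*6:370*6,180*6:300*6])
E
python3 ov.py 10 .0265
```

```text
t 15.9 pos [0.4215 0.3164 0.1189] F [-0.05 -0.02 -0.02] w 0.0543 q [0.39 0.6  1.67 0.08 1.03 1.97]
above seat [ 3.5 -1.2 15.7  0.2 -0.   0.2]
```

View pics/c10.png

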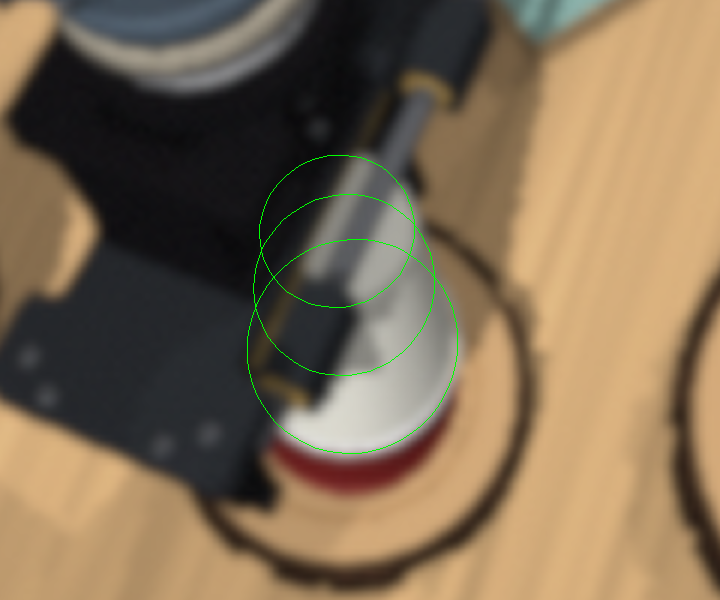

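Request:
carry_out:
  series:
    - [1,-1.2,3,0,0,0,-1]
    - [2,-1.2,7,0,0,0,-1]
    - [2.8,-1.2,11,0,0,0,-1]
    - [2.8,-1.2,11,0,0,0,-1]

```text
time: 16.45
position: [0.4224, 0.3177, 0.1076]
tool_rot: [0.996, -0.029, -0.087, -0.001]
ft_force: [-0.1, 0.3, -1.7]
grip_width: 0.0542
```

Run:
```python
from st import *
info();P=np.array([.4223,.3175,.0763]);print(rel(o,P+[0,0,.0265],Rm))
```

```text
t 16.45 pos [0.4224 0.3177 0.1076] F [-0.1   0.33 -1.72] w 0.0542 q [0.39 0.62 1.67 0.09 1.01 1.97]
[ 0.8  0.2  4.8  0.2 -0.1  0.2]
```

Request:
carry_out:
  series:
    - [0.2,0,1,0,0,0,-1]
    - [0.4,0,2,0,0,0,-1]
    - [0.4,0,2,0,0,0,-1]

```text
time: 16.82
position: [0.4224, 0.3177, 0.1056]
tool_rot: [0.996, -0.029, -0.087, -0.001]
ft_force: [0.1, 0.6, -0.7]
grip_width: 0.0544
```

Request:
carry_out:
  series:
    - [0.2,0,1,0,0,0,-1]
    - [0.2,0,1,0,0,0,-1]

```text
time: 17.08
position: [0.4224, 0.3177, 0.1045]
tool_rot: [0.996, -0.029, -0.087, -0.001]
ft_force: [0.1, -0.2, -0.6]
grip_width: 0.0545
```

Request:
carry_out:
  series:
    - [0.1,0,0.7,0,0,0,-1]
    - [0.1,0,0.7,0,0,0,-1]

```text
time: 17.32
position: [0.4224, 0.3177, 0.1038]
tool_rot: [0.996, -0.029, -0.087, -0.001]
ft_force: [-0.4, 0.1, -1.6]
grip_width: 0.0545
```

```bash
python3 ov.py 11 .0265
```

```text
t 17.32 pos [0.4224 0.3177 0.1038] F [-0.42  0.12 -1.59] w 0.0545 q [0.39 0.62 1.68 0.09 1.   1.97]
above seat [ 0.1  0.2  1.   0.2 -0.1  0.2]
```

View pics/c11.png

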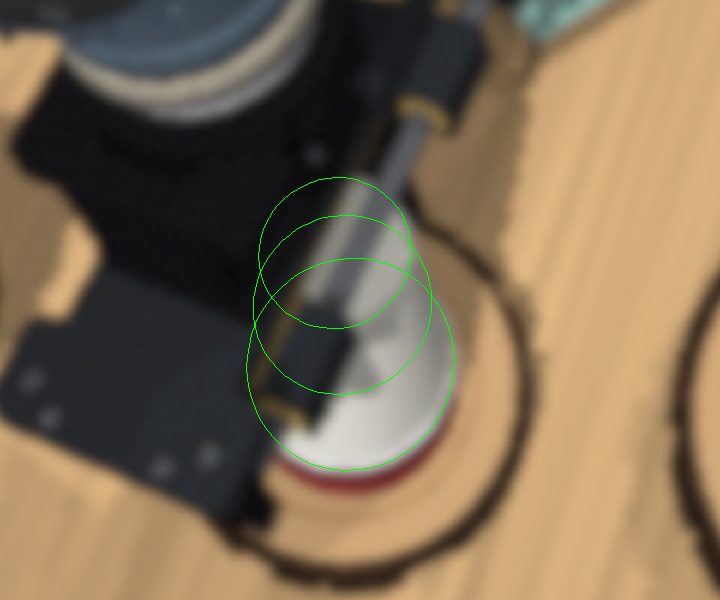

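Request:
carry_out:
  series:
    - [0.1,0,0.6,0,0,0,-1]
    - [0.1,0,0.6,0,0,0,-1]

```text
time: 17.62
position: [0.4224, 0.3178, 0.1033]
tool_rot: [0.996, -0.029, -0.087, -0.001]
ft_force: [-0.5, 0.4, 0.9]
grip_width: 0.0543
```

Request:
carry_out:
  series:
    - [0.1,0,0.6,0,0,0,-1]
    - [0.1,0,0.6,0,0,0,-1]

```text
time: 17.88
position: [0.4223, 0.3179, 0.103]
tool_rot: [0.996, -0.029, -0.087, -0.002]
ft_force: [-1.5, 1.1, 3.9]
grip_width: 0.0544
```

Request:
carry_out:
  series:
    - [0,0,-0.4,0,0,0,-1]
    - [0,0,-0.4,0,0,0,-1]

```text
time: 18.12
position: [0.4228, 0.3177, 0.1031]
tool_rot: [0.996, -0.029, -0.086, -0.001]
ft_force: [0.1, -0.3, 0.2]
grip_width: 0.0545
```

Loaded at roughly its own weight; release.

Request:
carry_out:
  series:
    - [0,0,0,0,0,0,0.3]
    - [0,0,0,0,0,0,0.5]
    - [0,0,0,0,0,0,0.7]
    - [0,0,0,0,0,0,0.7]
    - [0,0,-25,0,0,0,0.7]
    - [0,0,-60,0,0,0,0.7]
    - [0,0,-100,0,0,0,0.7]
    - [0,0,-130,0,0,0,0.7]

```text
time: 19.12
position: [0.4456, 0.3168, 0.2328]
tool_rot: [0.996, -0.029, -0.086, -0.002]
ft_force: [0.3, 0.4, -0.2]
grip_width: 0.0737
```

Run:
```python
from st import *
info(); 
G=tcpgrasp("teal")
print(rel(o,G+.16*a,R25),rel(o,G+.06*a,R25))
s=grab(robot,"side","12")
cv2.imwrite("pics/c12.png",cv2.resize(s["pixels"][...,::-1],None,fx=6,fy=6,interpolation=cv2.INTER_CUBIC)[270*6:370*6,180*6:300*6])
```

```text
t 19.12 pos [0.4456 0.3168 0.2328] F [ 0.3   0.36 -0.24] w 0.0737 q [0.37 0.47 1.52 0.07 1.31 1.98]
[ 9.890e+01  4.527e+02 -1.770e+01  1.000e-01  3.480e+01  2.000e-01] [1.694e+02 4.528e+02 5.320e+01 1.000e-01 3.480e+01 2.000e-01]
```

View pics/c12.png

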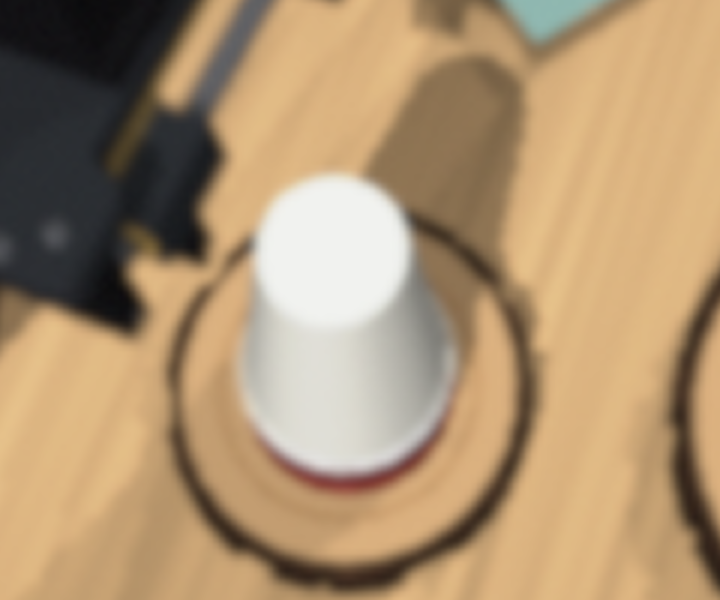

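Request:
carry_out:
  series:
    - [12,50,-15,0,3,0,0.7]
    - [28,108,-30,0,8,0,0.7]
    - [42,165,-35,0,14,0,0.7]
    - [55,220,-35,0,20,0,0.7]
    - [68,275,-32,0,26,0,0.7]
    - [80,330,-28,0,32,0,0.7]
    - [90,385,-23,0,35,0,0.7]
    - [97,430,-19,0,35,0,0.7]

```text
time: 20.18
position: [0.5207, -0.1187, 0.2377]
tool_rot: [0.975, -0.029, 0.221, 0.005]
ft_force: [0.7, -0.3, 0.1]
grip_width: 0.0736
```

Run:
```python
from st import *
info(); 
G=tcpgrasp("teal")
for l in(.1,.06,.02,0):print(rel(o,G+l*a,R25))
grab(robot,"top","13")
```

```text
t 20.18 pos [ 0.5207 -0.1187  0.2377] F [ 0.71 -0.28  0.1 ] w 0.0736 q [-0.56  0.26  1.97  0.41  0.55  0.77]
[ 8.9 22.4 62.5 -0.2 -0.5  0. ]
[ 15.5  22.5 102.   -0.2  -0.5   0. ]
[ 22.1  22.6 141.4  -0.2  -0.5   0. ]
[ 25.3  22.7 161.2  -0.2  -0.5   0. ]
```

View pics/top13.png

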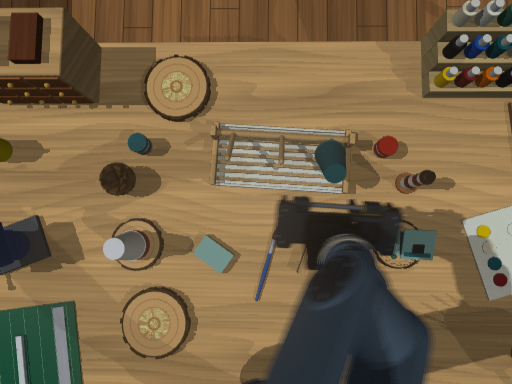

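Request:
carry_out:
  series:
    - [4,15,25,0,0,0,0.7]
    - [9,22.5,62,0,-0.5,0,0.7]
    - [15.5,22.5,102,0,-0.5,0,0.7]
    - [19,22.5,123,0,-0.5,0,0.7]
    - [22,22.5,141,0,-0.5,0,0.7]
    - [24.5,22.7,156,0,-0.5,0,0.7]
    - [25.3,22.7,161,0,-0.5,0,0.7]
    - [25.3,22.7,161,0,-0.5,0,0.7]

```text
time: 21.22
position: [0.6146, -0.1536, 0.1044]
tool_rot: [0.975, -0.031, 0.218, 0.008]
ft_force: [-0.2, 0.3, 0.5]
grip_width: 0.0743
```

Run:
```python
from st import *
info(); 
print(rel(o,tcpgrasp("teal"),R25))
```

```text
t 21.23 pos [ 0.6146 -0.1536  0.1044] F [-0.24  0.27  0.51] w 0.0743 q [-0.51  0.61  1.85  0.6   0.33  0.59]
[-3.7 -6.9 -0.3  0.2 -0.3 -0.1]
```

Request:
carry_out:
  series:
    - [-3.5,-6.5,0,0,0,0,0.7]
    - [-3.7,-6.9,-0.3,0,0,0,0.7]
    - [-3.7,-6.9,-0.3,0,0,0,0.7]

```text
time: 21.6
position: [0.6115, -0.1464, 0.1035]
tool_rot: [0.975, -0.031, 0.219, 0.008]
ft_force: [0.3, -0.2, 0.6]
grip_width: 0.0739
```

Run:
```python
from st import *
info(); 
print(rel(o,tcpgrasp("teal"),R25))
```

```text
t 21.6 pos [ 0.6115 -0.1464  0.1035] F [ 0.27 -0.25  0.59] w 0.0739 q [-0.5   0.61  1.87  0.61  0.32  0.58]
[-0.1  0.1  0.4  0.2 -0.3 -0. ]
```

Request:
carry_out:
  series:
    - [0,0,0,0,0,0,-0.2]
    - [0,0,0,0,0,0,-0.5]
    - [0,0,0,0,0,0,-1]
    - [0,0,0,0,0,0,-1]
    - [0,0,0,0,0,0,-1]
    - [0,0,0,0,0,0,-1]
  force: 15

```text
time: 22.35
position: [0.6116, -0.1466, 0.1036]
tool_rot: [0.975, -0.031, 0.219, 0.009]
ft_force: [-0.4, -0.8, 0.7]
grip_width: 0.0543
```

Run:
```python
from st import *
info(); 
print(rel(o,tcpgrasp("teal"),R25),"lift",rel(o,o["position"]+.02*a,R25),rel(o,o["position"]+.115*a,R25))
```

```text
t 22.35 pos [ 0.6116 -0.1466  0.1036] F [-0.38 -0.8   0.67] w 0.0543 q [-0.5   0.61  1.87  0.61  0.32  0.58]
[-0.2 -0.   0.4  0.2 -0.3 -0. ] lift [ -3.4   0.1 -19.7   0.2  -0.3  -0. ] [ -19.4    0.5 -113.4    0.2   -0.3   -0. ]
```

Request:
carry_out:
  series:
    - [-1.5,0,-8,0,0,0,-1]
    - [-3.5,0,-20,0,0,0,-1]
    - [-6,0,-35,0,0,0,-1]
    - [-9.5,0,-54,0,0,0,-1]
    - [-13,0.3,-75,0,0,0,-1]
    - [-17,0.5,-96,0,0,0,-1]
    - [-19.5,0.5,-114,0,0,0,-1]
    - [-19.5,0.5,-114,0,0,0,-1]

```text
time: 23.35
position: [0.5449, -0.1426, 0.2002]
tool_rot: [0.975, -0.031, 0.22, 0.009]
ft_force: [0.4, 0.9, -0.7]
grip_width: 0.0546
```

Run:
```python
from st import *
info(); 
P=np.array([.4225,.3177,.0763])
print(rel(o,P+[0,0,.18],Rm))
t=grab(robot,"top","14")
```

```text
t 23.35 pos [ 0.5449 -0.1426  0.2002] F [ 0.38  0.89 -0.73] w 0.0546 q [-0.57  0.36  1.95  0.46  0.48  0.69]
[-1.119e+02 -4.513e+02 -1.177e+02  3.000e-01 -3.540e+01 -1.000e-01]
```

View pics/top14.png

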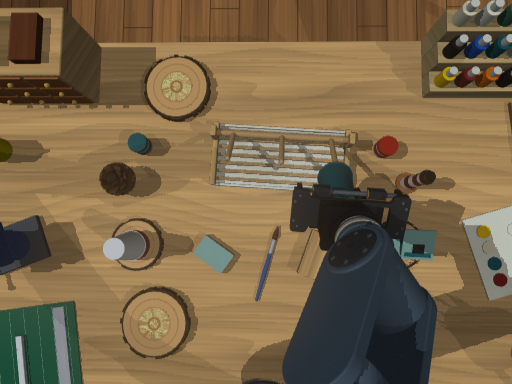

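Request:
carry_out:
  series:
    - [-10,0,-50,0,0,0,-1]
    - [-22,-35,-95,0,-2,0,-1]
    - [-38,-90,-117,0,-7,0,-1]
    - [-55,-148,-118,0,-13,0,-1]
    - [-70,-205,-118,0,-19,0,-1]
    - [-84,-262,-118,0,-25,0,-1]
    - [-97,-318,-118,0,-31,0,-1]
    - [-106,-368,-118,0,-35,0,-1]

```text
time: 24.4
position: [0.4226, 0.2365, 0.2581]
tool_rot: [0.996, -0.031, -0.085, -0.0]
ft_force: [-0.2, -0.8, -0.6]
grip_width: 0.0543
```

Run:
```python
from st import *
info(); 
P=np.array([.4225,.3177,.0763])
print(rel(o,P+[0,0,.18],Rm))
```

```text
t 24.4 pos [0.4226 0.2365 0.2581] F [-0.24 -0.78 -0.57] w 0.0543 q [0.25 0.36 1.63 0.05 1.31 1.87]
[ -4.9 -81.    2.3   0.2  -0.2  -0.1]
```

Request:
carry_out:
  series:
    - [-2,-35,1,0,0,0,-1]
    - [-4,-62,2,0,0,0,-1]
    - [-5,-78,2,0,0,0,-1]
    - [-5,-81,2,0,0,0,-1]
    - [-5,-81,2,0,0,0,-1]

```text
time: 25.02
position: [0.4224, 0.3171, 0.2565]
tool_rot: [0.996, -0.032, -0.085, -0.0]
ft_force: [-0.1, 0.2, -0.9]
grip_width: 0.0542
```

```bash
sed -i 's/\.4223,\.3175,/.4225,.3177,/; s/v\[270\*6:370\*6/v[245*6:345*6/' ov.py; python3 ov.py 15 .0535
```

```text
t 25.02 pos [0.4224 0.3171 0.2565] F [-0.14  0.17 -0.91] w 0.0542 q [0.39 0.42 1.54 0.07 1.34 2.  ]
above seat [ 21.5  -1.3 124.9   0.3  -0.2  -0.2]
```

View pics/c15.png

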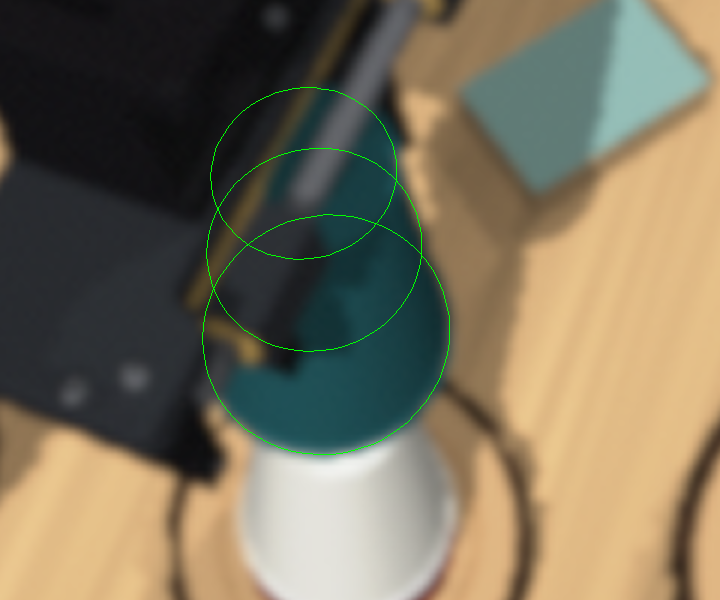

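Request:
carry_out:
  series:
    - [3,-1,18,0,0,0,-1]
    - [7.5,-1,45,0,0,0,-1]
    - [12,-1,72,0,0,0,-1]
    - [16.5,-1,97,0,0,0,-1]
    - [18.5,-1,109,0,0,0,-1]
    - [19,-1,111,0,0,0,-1]
    - [19,-1,111,0,0,0,-1]

```text
time: 25.95
position: [0.4229, 0.3172, 0.1446]
tool_rot: [0.996, -0.032, -0.085, -0.0]
ft_force: [1.0, 0.4, -0.7]
grip_width: 0.0542
```

```bash
python3 ov.py 16 .0535
```

```text
t 25.95 pos [0.4229 0.3172 0.1446] F [ 1.02  0.44 -0.67] w 0.0542 q [0.39 0.56 1.65 0.08 1.08 1.98]
above seat [ 2.1 -0.5 14.7  0.2 -0.3 -0.2]
```

View pics/c16.png

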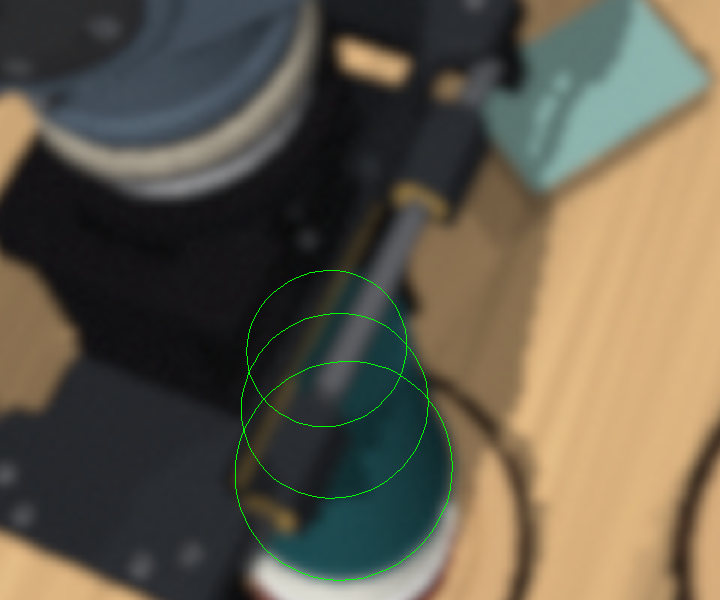

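Request:
carry_out:
  series:
    - [0.5,-0.5,4,0,0,0,-1]
    - [1,-0.5,8,0,0,0,-1]
    - [1.5,-0.5,11,0,0,0,-1]
    - [1.5,-0.5,11,0,0,0,-1]

```text
time: 26.5
position: [0.4226, 0.3177, 0.1334]
tool_rot: [0.996, -0.032, -0.085, -0.0]
ft_force: [1.0, 0.1, -0.8]
grip_width: 0.0546
```

Request:
carry_out:
  series:
    - [0.2,0,1,0,0,0,-1]
    - [0.2,0,1,0,0,0,-1]

```text
time: 26.75
position: [0.4227, 0.3177, 0.1324]
tool_rot: [0.996, -0.032, -0.085, -0.0]
ft_force: [1.0, -0.3, -0.2]
grip_width: 0.0542
```

Request:
carry_out:
  series:
    - [0.1,0,0.7,0,0,0,-1]
    - [0.1,0,0.7,0,0,0,-1]

```text
time: 27.0
position: [0.4227, 0.3178, 0.1317]
tool_rot: [0.996, -0.032, -0.085, -0.0]
ft_force: [1.7, -0.3, -0.6]
grip_width: 0.0546
```

Request:
carry_out:
  series:
    - [0.1,0,0.6,0,0,0,-1]
    - [0.1,0,0.6,0,0,0,-1]

```text
time: 27.25
position: [0.4228, 0.3178, 0.1311]
tool_rot: [0.996, -0.032, -0.084, -0.0]
ft_force: [1.4, 0.1, 1.1]
grip_width: 0.0548
```

Request:
carry_out:
  series:
    - [0.1,0,0.6,0,0,0,-1]
    - [0.1,0,0.6,0,0,0,-1]

```text
time: 27.5
position: [0.4227, 0.3178, 0.1305]
tool_rot: [0.996, -0.032, -0.084, -0.0]
ft_force: [-0.7, 0.0, 1.5]
grip_width: 0.0547
```

Request:
carry_out:
  series:
    - [0.1,0,0.4,0,0,0,-1]
    - [0.1,0,0.4,0,0,0,-1]

```text
time: 27.75
position: [0.4228, 0.3178, 0.1302]
tool_rot: [0.996, -0.032, -0.084, -0.0]
ft_force: [0.8, -0.1, 0.9]
grip_width: 0.0549
```

Request:
carry_out:
  series:
    - [0.1,0,0.4,0,0,0,-1]
    - [0.1,0,0.4,0,0,0,-1]

```text
time: 28.0
position: [0.4229, 0.3178, 0.1298]
tool_rot: [0.996, -0.032, -0.084, -0.0]
ft_force: [0.2, -0.2, 1.2]
grip_width: 0.0547
```

Request:
carry_out:
  series:
    - [0.1,0,0.4,0,0,0,-1]
    - [0.1,0,0.4,0,0,0,-1]

```text
time: 28.25
position: [0.423, 0.3177, 0.1295]
tool_rot: [0.996, -0.032, -0.084, -0.0]
ft_force: [0.2, -0.7, 2.2]
grip_width: 0.0544
```

```bash
python3 ov.py 17 .0535
```

```text
t 28.25 pos [0.423  0.3177 0.1295] F [ 0.17 -0.68  2.23] w 0.0544 q [0.39 0.58 1.66 0.08 1.05 1.98]
above seat [-0.5  0.1 -0.2  0.2 -0.3 -0.2]
```

View pics/c17.png

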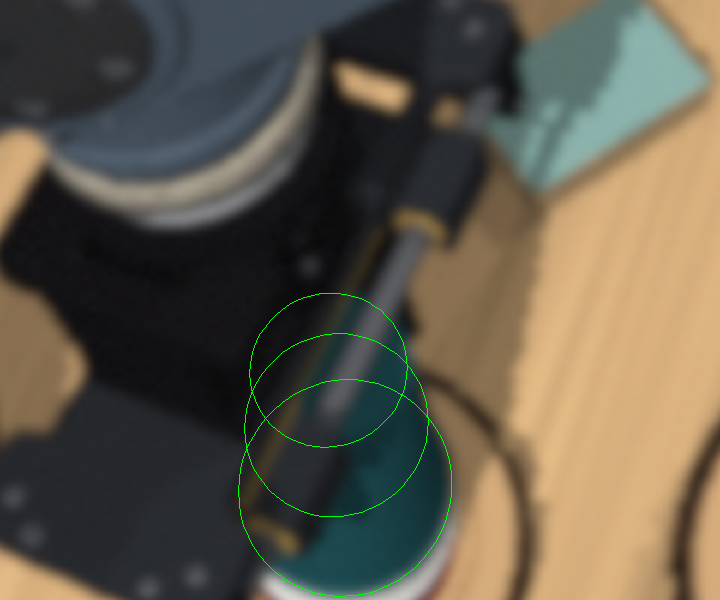

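Request:
carry_out:
  series:
    - [0,0,-0.3,0,0,0,-1]
    - [0,0,-0.3,0,0,0,0.3]
    - [0,0,-0.3,0,0,0,0.5]
    - [0,0,-0.3,0,0,0,0.7]
    - [0,0,-0.3,0,0,0,0.7]
    - [0,0,-25,0,0,0,0.7]
    - [0,0,-70,0,0,0,0.7]
    - [0,0,-120,0,0,0,0.7]

```text
time: 29.3
position: [0.4427, 0.3168, 0.2484]
tool_rot: [0.996, -0.032, -0.085, 0.0]
ft_force: [0.9, -0.0, -0.7]
grip_width: 0.0742
```

Request:
carry_out:
  series:
    - [0,40,-10,0,0,0,0.7]
    - [0,90,-10,0,0,0,0.7]
    - [0,140,-10,0,0,0,0.7]
    - [0,160,-10,0,0,0,0.7]
    - [0,160,-10,0,0,0,0.7]

```text
time: 29.92
position: [0.4341, 0.1561, 0.2593]
tool_rot: [0.996, -0.033, -0.085, -0.0]
ft_force: [1.1, -0.0, 0.0]
grip_width: 0.074
```

Run:
```python
from st import *
info()
s=grab(robot,"side","18");t=grab(robot,"top","18")
A=cv2.resize(s["pixels"][...,::-1],None,fx=5,fy=5,interpolation=cv2.INTER_CUBIC)[250*5:370*5,190*5:290*5]
v=cv2.resize(t["pixels"][...,::-1],None,fx=5,fy=5,interpolation=cv2.INTER_CUBIC)[195*5:295*5,85*5:185*5]
A=A[:600]
cv2.imwrite("pics/c18.png",np.hstack([A[:500],v])[:, :800] if 0 else cv2.resize(np.hstack([A[:500],v]),None,fx=.8,fy=.8))
```

```text
t 29.93 pos [0.4341 0.1561 0.2593] F [ 1.05 -0.01  0.02] w 0.074 q [0.09 0.33 1.68 0.02 1.3  1.72]
```

View pics/c18.png

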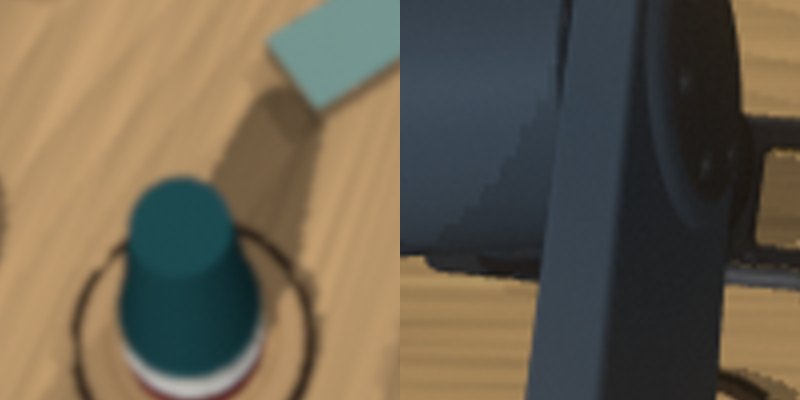

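View pics/top18.png

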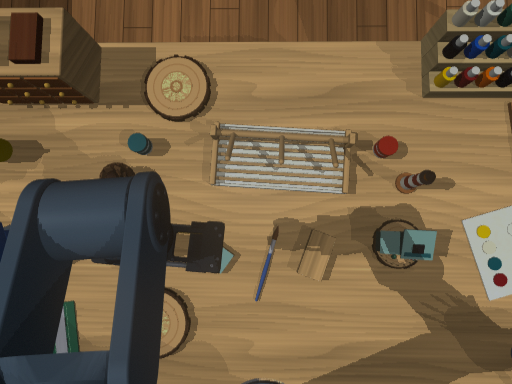

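Request:
carry_out:
  series:
    - [0,50,0,0,0,0,0.7]
    - [0,110,0,0,0,0,0.7]
    - [0,170,0,0,0,0,0.7]
    - [0,220,0,0,0,0,0.7]
    - [0,250,0,0,0,0,0.7]
    - [0,250,0,0,0,0,0.7]

```text
time: 30.78
position: [0.4191, -0.0927, 0.2604]
tool_rot: [0.996, -0.033, -0.085, -0.0]
ft_force: [0.1, 0.9, 0.3]
grip_width: 0.0738
```

Run:
```python
from st import *
info()
s=grab(robot,"side","19");t=grab(robot,"top","19")
ims=[]
th=np.linspace(0,2*np.pi,60)[:,None]
for c,b in((s,(190,250)),(t,(85,195))):
    v=cv2.resize(c["pixels"][...,::-1],None,fx=5,fy=5,interpolation=cv2.INTER_CUBIC)
    w=v.copy()
    for h,r in((.0,.035),(.0265,.035),(.053,.035),(.153,.023)):
        C=np.array([.4258,.3177,.018+h])
        p=((proj(c,C+r*np.c_[np.cos(th),np.sin(th),0*th])+.5)*5-.5).round().astype(int)
        cv2.polylines(w,[p],True,(0,255,255),1)
    ims+=[v[b[1]*5:b[1]*5+600,b[0]*5:b[0]*5+500],w[b[1]*5:b[1]*5+600,b[0]*5:b[0]*5+500]]
cv2.imwrite("pics/c19.png",cv2.resize(np.hstack([ims[0],ims[1]]),None,fx=.8,fy=.8))
cv2.imwrite("pics/c19t.png",cv2.resize(np.hstack([ims[2],ims[3]]),None,fx=.8,fy=.8))
```

```text
t 30.77 pos [ 0.4191 -0.0927  0.2604] F [0.08 0.89 0.3 ] w 0.0738 q [-0.43  0.29  1.74 -0.07  1.27  1.23]
```

View pics/c19.png

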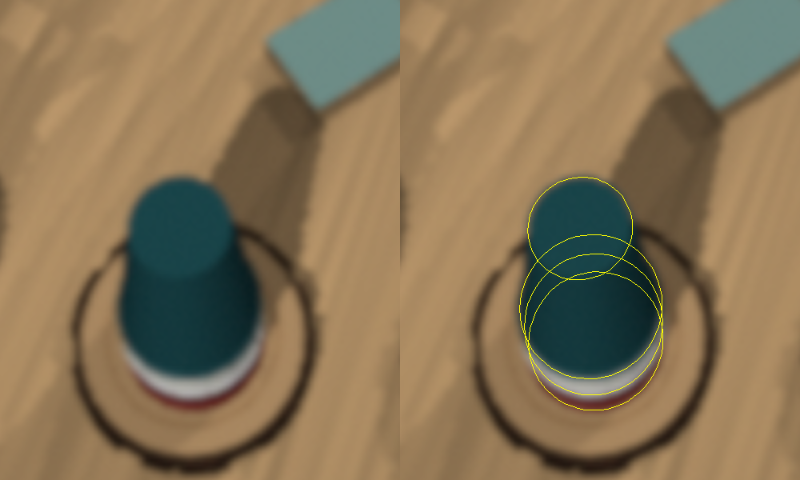

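View pics/c19t.png

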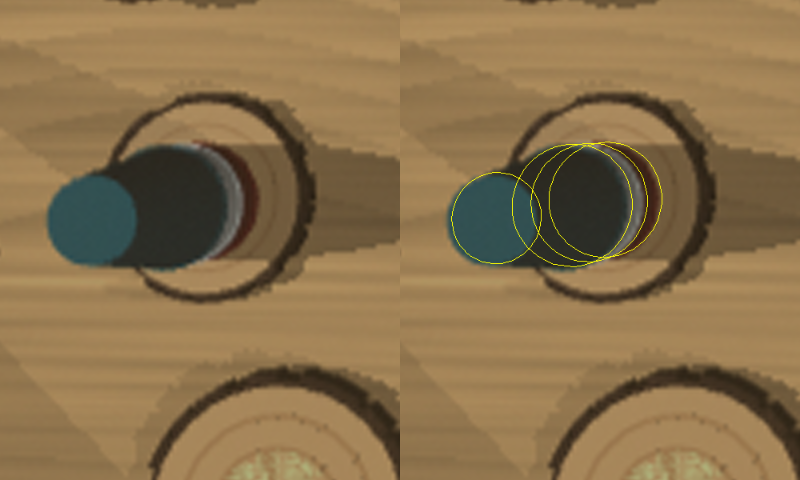

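```bash
python3 -c "
from rig import robot
print(robot.hand_in()); o=robot.get_obs(); print(o['time'])"
```

```text
the job is handed in; nothing more can be done
None
the job is handed in; nothing more can be done
```

I took the three tumblers off their pegs and stacked them mouth down on the smallest bare log slice: red at the bottom, white over it, teal on top. The job was handed in at about 31 s of the 72 s allowed; no verdict is reported, so the result is judged only by my own checks.

- **Lowering:** I let each one down in steps of about 1 mm or less and stopped when the wrist force showed contact. The net upward force was at most about 5 N, on the white tumbler. I backed off slightly before opening on the white and the teal.
- **Stack position:** in both last pictures the rims and top base lie within about 1 pixel (1–2 mm) of the expected circles. Each step is about 27 mm, and the stack is upright within about 2 mm of the middle of the slice.
- **Bystanders:** they looked unmoved in the last full top view, though the arm hid the pine cone, the teal paint pot and part of the teal block. The arm was clear of everything at hand-in.
- **Disagreements:**
    - Wrist limits ruled out the 35-degree tilt, so I gripped at 25 degrees and placed with the tool leaning the other way.
    - The tool was 3 mm off sideways at the white and 7 mm at the teal; I corrected both before gripping.
    - Contact on the teal came on softly over about 1.5 mm, less sharply than on the white.

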